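# Jack up the hinged plinth and hold it

### The job

Set the small lever jack on the table with its saddle squarely under the marked lift point at the front of the hinged plinth (the round-ended tongue with a boss on top, not the square one) and let go of it. Give its handle one full trial stroke, let it come all the way back up, then press it fully down again and finish while still holding it down, the plinth raised on the saddle. Lift the plinth with the jack alone, keep your hand off it, and do not disturb the case standing on it or the tin and the weight next to it.

Things in the scene. Friction and masses are not known exactly. Their poses are not given: they have to be found in the camera images.
- jack: loose lever jack, 0.7 kg: flat base plate 180 x 56 x 8 mm; origin at the centre of its underside, x along the plate towards the saddle (at x = +62 mm, on a 40 mm wide column), z up. From x = -24 to +38 mm two upright cheeks, 34 mm over their outer faces (along y), tops at z = 57 mm; between them the handle pivots at x = +26, z = 46 mm, leaning up and back (-x) by 0.36 rad
- jack_grip (a point): point mid-way between the jack's two cheeks at x = -4 mm, z = 40 mm in the jack's frame: here the cheeks can be gripped across their 34 mm from above (leave the fingertips above the 8 mm base plate); 66 mm behind the saddle's axis. Axes as the jack's
- saddle_top (a point): centre of the top face of the jack's round saddle, 30 mm across; 62 mm above the table when down; rises 75 mm per rad of handle, 30 mm in all
- handle_pad (a point): centre of the top face of the flat rubber-covered pad (36 x 30 x 10 mm) at the handle's free end, 111 mm from the pivot; at first about 76 mm behind the jack's origin and 90 mm above the table, about 44 mm lower when fully pressed. Press here from above, about 4 to 8 N with the load
- handle (a joint): angle of the jack's handle in rad: 0 = up (a spring brings it back there when let go), 0.40 = fully down at its stop
- stand: fixed frame of the hinged plinth; origin on the table under the middle of the deck's front edge, x to its back, y to the left. Its deck (160 mm wide, 138 mm deep, top at 83 mm) is hinged at the back and rests on front posts at y = +-66 mm; the space between them is open. From the deck's front stick the round-ended lifting tongue at y = +40 mm and a plain square one at y = -42 mm. Bring the jack in from the front
- lift_pad (a point): centre of the underside of the round rubber pad (32 mm across) below the lifting tongue, at x = -25, y = +40 mm in the stand's frame and 70 mm above the table with the deck down, about 91 mm when fully jacked up; tongue 9 mm thick, 44 mm wide, reaching 22 mm ahead of this point, with a boss to 88 mm height
- case_foot (a point): centre of the underside of the closed wooden weight case (82 x 118 x 48 mm, 0.4 kg) that stands loose on the deck
- case_place (a point): point on top of the deck where the case stands
- tin_mid (a point): centre, half-way up, of a loose round tin (50 mm across, 34 mm high) beside the left side of the plinth
- weight_mid (a point): centre, half-way up, of a loose knobbed weight (28 mm across, 38 mm high) just under or beside the square tongue, near the front right corner of the plinth

How it is judged:
On the way, in this order (a step that is already met when the one before it is completed fails the run):
1. the jack stands on the table, let go, handle up, saddle under the lift pad (horizontal distance between saddle_top and lift_pad below 0.009 m and contact force between the fingers and jack below 0.2 N and height (world z) of jack below 0.003 m and value of joint handle below 0.05 rad and height (world z) of lift_pad below 0.072 m), for 0.2 s.
2. trial stroke: handle down, deck lifted by the saddle (value of joint handle above 0.35 rad and height (world z) of lift_pad above 0.086 m and contact force between jack and stand above 1 N), for 0.1 s.
3. handle back up, deck down again (value of joint handle below 0.05 rad and height (world z) of lift_pad below 0.072 m), for 0.1 s.
At the end, for the whole second after the job is handed in: Fingers hold the handle down (over 0.36 rad, 1.5 N); jack flat and still, saddle within 12 mm of the lift pad's centre, carrying the deck with the pad above 87 mm; robot off the plinth; case within 15 mm of its place, tin and weight within 15 mm of where they stood (value of joint handle above 0.36 rad and height (world z) of lift_pad above 0.087 m and horizontal distance between saddle_top and lift_pad below 0.012 m and contact force between jack and stand above 1.5 N and contact force between the fingers and jack above 1.5 N and contact force between each of the arm, the fingers and stand below 0.2 N and height (world z) of jack below 0.003 m and angle between jack's own z axis and vertical below 0.05 rad and linear speed of jack below 0.02 m/s and distance between case_foot and case_place below 0.015 m and distance of each of tin_mid, weight_mid from where it was at the start of the episode below 0.015 m); the arm keeps its last pose, push and grip.
It fails at once if the robot pushes or lifts the plinth itself (contact force between any of the fingers, the arm and stand above 3 N).
It fails at once if the case slides on the deck (distance between case_foot and case_place above 0.02 m).
It fails at once if tin or weight disturbed (distance of any of tin_mid, weight_mid from where it was at the start of the episode above 0.02 m).
It also fails if it takes over 54 s, if anything falls off the work surface, if the arm or the gripper's body presses on something with over 40 N, if the wrist force passes 120 N, or if a joint passes its speed limit or range.

### The arm

A 6-joint arm with a two-finger parallel gripper is mounted at the origin on a cart in front of the work surface, level with it; the furniture and walls round the work are solid. World frame = base frame: x ahead of the robot, y to its left, z up, the work surface at z = 0. Lengths are in m, angles in rad, forces in N, time in s.
With the tool pointing down it reaches from about 0.425 to 0.95 m from the base axis. Payload 3.5 kg.
Tool frame: the origin (TCP) lies on the centre line of the jaws, within the pads' length; the fingertips stand ahead of it and the grasp point (between the pads) lies 11 mm behind it (tips_ahead is the z of the fingertips in the tool frame, in m); z points along the fingers, y is the direction in which the jaws open and shut (so a half turn about z gives the same grasp; the last joint's range is limited). The gripper opens to 85 mm and grips with 20 to 120 N. Pads are 22 mm wide; open, the fingers measure 114 mm over their backs; the gripper's body (76 mm by 85 mm) begins 54 mm behind the grasp point. The pads swing forward as they close: fully open they stand 13 mm farther back than shut.
Start: joints at [-1.411, 0.286, 1.577, -0, 1.279, -0.15], TCP at [0.206, -0.643, 0.239] pointing down, gripper open.
Joint ranges: [-2.77, 2.77], [-0.9, 2.22], [0.21, 2.48], [-1.53, 4.67], [0.24, 2.81], [-2.84, 2.84]. Speed limits (rad/s): [2.79, 2.79, 3.14, 3.14, 3.14, 3.14].

### API

Orientations are given as a unit quaternion [x, y, z, w].
In Python, from plant import * gives the robot as it stands. The module is installed in compiled form; this text tells all that it offers.
- The arm moves only by the tool move_arm, never from a script. Its arguments are lists of equal length, an entry for each row: "linear": the shift along the world's x, y, z in m, a list of three; "twist": the turn, a rotation vector about the world's x, y, z in degrees, a list of three. A call has 1 to 20 rows; each row shifts and turns the pose as measured when the row begins; what a row does not reach is not made up. A row lasts 1/12 s, in which the tool goes at most 41.7 mm and 7.16 degrees, less where a joint would pass 70% of its speed; a pose out of reach is approached as far as the arm can. A call is refused whole if a number of a shift passes 0.0417 or a number of a turn 7.16, either way. A call with a gripper value outside its range is refused whole. "grip" is the opening, from 0 (shut) to 1 (fully open), set as the call begins (left out, the last holds). The fingers move at their own pace and stop on an object; "force" is the grip in N (left out, the last holds). Time passes only in rows, so rows that do not move let the fingers close. It gives the time, the measured TCP pose, the force and the opening at its end, in the units of the state.
- get_state(): the state, without advancing time (a new reading comes with each control period).
- read_camera(name): name is "scene" or "top" or "wrist"; returns a dict with "img" (420x560x3 uint8, blue, green, red), "depth" (420x560 float32, m along the optical axis (not along the pixel's ray), 0 where there is no reading), "fx", "fy", "cx", "cy" (pixels), "rvec" (rotation vector, rad) and "tvec" (3), from world to camera coordinates, as OpenCV has them. Camera axes: x right, y down, z forward; pixel columns grow to the right and rows downward; lengths in m; the calibration is good to about 2 mm. A picture is of the moment at which its call begins.
- sign_off(): hands the job in, once; it reports no verdict.
The state is a dict: "time": time; "qpos": joint angles; "dq": joint speeds; "joint_efforts": joint torques, N m; "eef_pos": TCP position; "tcp_rot": TCP orientation; "contact_force": force on the tool from outside, world axes, zero at the start; "wrist_torque": the same for the moment, N m; "opening": opening from 0.0 (shut) to 1.0 (fully open).
Only numpy, scipy, OpenCV 4.12 (cv2) and the standard library are available. Lean on these libraries where they do the work, as an engineer would, in place of code of your own. Each camera call takes 0.05 s, during which the arm holds its last target.

## Working session

There is one attempt and no reset: what is moved stays moved. The work goes in short steps, Python scripts to look and compute and a tool call to move; the robot and the scene stay as the last step left them, time stands still between calls to the robot, and variables do not carry over. Pictures are saved under pics/ and viewed, and the job is handed in when it is done.

Besides the shell and the picture viewer there is one more tool, called after "Request:" by a JSON object that holds its "api" and its "payload", one argument or row to a line. move_arm: Moves the arm, as the interface text tells. Its arguments: {"type":"object","properties":{"linear":{"type":"array","items":{"type":"array","items":{"type":"number"}}},"twist":{"type":"array","items":{"type":"array","items":{"type":"number"}}},"grip":{"type":"number"},"force":{"type":"number"}},"required":["linear","twist"]}

```bash
mkdir -p pics; cat > h.py <<'E'
from plant import *
import numpy as np, cv2
def cam(n):
    c=read_camera(n); R,_=cv2.Rodrigues(np.array(c['rvec'],float)); c['R']=R; c['t']=np.array(c['tvec'],float).reshape(3); return c
def px2w(c,u,v,d=None,z=None):
    r=np.array([(u-c['cx'])/c['fx'],(v-c['cy'])/c['fy'],1.]); o=-c['R'].T@c['t']; r=c['R'].T@r
    if z is not None: return o+r*(z-o[2])/r[2]
    if d is None: d=c['depth'][int(round(v)),int(round(u))]
    return o+r*d
def w2px(c,p):
    q=c['R']@np.array(p)+c['t']; return q[0]/q[2]*c['fx']+c['cx'],q[1]/q[2]*c['fy']+c['cy']
def cloud(c):
    v,u=np.mgrid[0:420,0:560]; d=c['depth']; P=np.stack([(u-c['cx'])/c['fx']*d,(v-c['cy'])/c['fy']*d,d],-1)
    return (P-c['t'])@c['R']
E
python3 - <<'E'
from h import *
import pickle
s=get_state();print({k:np.round(v,3) if not isinstance(v,dict) else v for k,v in s.items()})
for n in ['scene','top','wrist']:
    c=cam(n);cv2.imwrite(f'pics/{n}0.png',c['img']);pickle.dump(c,open(n+'0.pkl','wb'));print(n,-c['R'].T@c['t'])
print([k for k in dir() if 'tip' in k])
E
```

```text
{'time': np.float64(0.0), 'qpos': array([-1.411,  0.287,  1.578,  0.   ,  1.279, -0.15 ]), 'dq': array([-0.002, -0.   ,  0.001,  0.   ,  0.001,  0.001]), 'joint_efforts': array([-0.0000e+00, -4.0598e+01, -2.9263e+01, -0.0000e+00,  6.0000e-03,
       -0.0000e+00]), 'eef_pos': array([ 0.206, -0.642,  0.238]), 'tcp_rot': array([ 0.988,  0.154,  0.   , -0.001]), 'contact_force': array([-0.584, -0.112, -0.081]), 'wrist_torque': array([ 0.048, -0.021,  0.029]), 'opening': np.float64(1.003)}
scene [ 0.23803132 -0.47471982  0.48452212]
top [0.53863783 0.18543092 0.95582195]
wrist [ 0.27307408 -0.62078492  0.37235523]
['tips_ahead']
```

View pics/scene0.png

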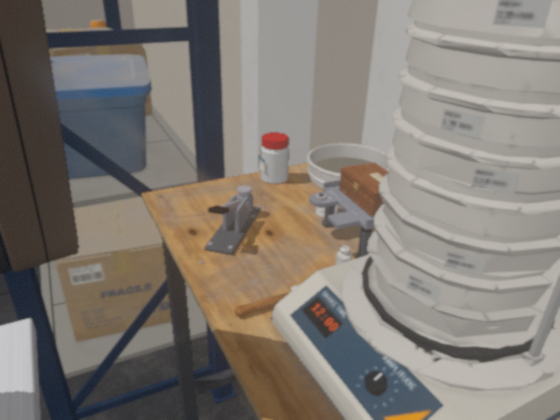

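View pics/top0.png

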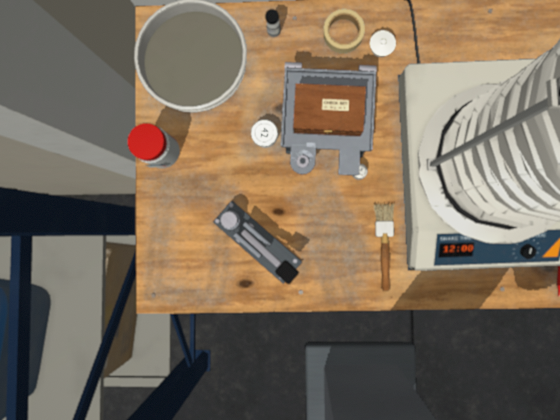

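```bash
python3 -c "
from h import *
print(tips_ahead)"
```

```text
0.008
```

```bash
python3 - <<'E'
from h import *
import pickle
c=pickle.load(open('top0.pkl','rb'))
x0,y0,x1,y1=195,50,400,300
cv2.imwrite('pics/topcrop.png',cv2.resize(c['img'][130:300,195:400],None,fx=3.5,fy=3.5,interpolation=cv2.INTER_CUBIC))
cv2.imwrite('pics/topcrop2.png',cv2.resize(c['img'][55:190,240:400],None,fx=4.4,fy=4.4,interpolation=cv2.INTER_CUBIC))
for n,p in dict(saddle=(229,221),pad=(288,271),boss=(307,160),tin=(264,133),wt=(361,172),deckFL=(287,148),deckFR=(369,150),dehyFL=(408,268),dehyBL=(405,68),dehTop=(520,120),jar=(148,142),table=(140,310)).items():
    print(n,p,np.round(px2w(c,*p),4))
P=cloud(c)
# obstacles height map: points max z
m=(c['depth']>0)
for ya in np.arange(-0.6,0.6,0.1):
    print(round(ya,1),[round(float(P[...,2][m&(P[...,1]>ya)&(P[...,1]<ya+.1)&(P[...,0]>xa)&(P[...,0]<xa+.1)].max(initial=-1)),2) for xa in np.arange(0,1,0.1)])
E
```

```text
saddle (229, 221) [0.5613 0.3153 0.06  ]
pad (288, 271) [0.4729 0.2087 0.0912]
boss (307, 160) [0.6659 0.1732 0.0885]
tin (264, 133) [0.726  0.2522 0.0348]
wt (361, 172) [0.6491 0.0736 0.0404]
deckFL (287, 148) [0.6952 0.2092 0.0446]
deckFR (369, 150) [0.6826 0.0641 0.0829]
dehyFL (408, 268) [ 0.4711 -0.0126  0.0178]
dehyBL (405, 68) [ 0.8297 -0.0035  0.0763]
dehTop (520, 120) [ 0.6485 -0.0341  0.4568]
jar (148, 142) [0.6988 0.4487 0.1091]
table (140, 310) [ 0.3934  0.4973 -0.0012]
-0.6 [-0.78, -0.79, -0.78, -1.0, -1.0, -1.0, -1.0, -1.0, -1.0, -1.0]
-0.5 [-0.79, -0.79, -0.78, -1.0, -1.0, -1.0, -1.0, -1.0, -1.0, -1.0]
-0.4 [-0.78, -0.78, -0.79, -1.0, -1.0, -1.0, -1.0, -1.0, 0.0, 0.0]
-0.3 [-0.78, -0.78, -0.79, 0.0, 0.08, 0.1, -1.0, -1.0, 0.09, 0.01]
-0.2 [-0.69, -0.22, -0.78, 0.0, 0.08, 0.39, -1.0, 0.38, 0.09, 0.01]
-0.1 [-1.0, -0.21, -0.79, 0.01, 0.07, 0.47, 0.55, 0.48, 0.09, 0.04]
-0.0 [-1.0, -0.21, -0.79, 0.0, 0.02, 0.02, 0.1, 0.14, 0.1, 0.05]
0.1 [-0.25, -0.22, -0.79, 0.0, 0.1, 0.01, 0.09, 0.14, 0.1, 0.03]
0.2 [-0.78, -0.79, -0.78, 0.0, 0.1, 0.08, 0.1, 0.1, 0.1, 0.08]
0.3 [-0.79, -0.79, -0.78, 0.0, 0.01, 0.07, 0.01, 0.05, 0.05, 0.05]
0.4 [-0.79, -0.79, -0.79, 0.0, 0.0, 0.0, 0.11, 0.11, 0.05, 0.05]
0.5 [-0.24, -0.03, 0.17, 0.35, 0.35, 0.43, 0.42, 0.43, 0.42, 0.22]
```

View pics/topcrop.png

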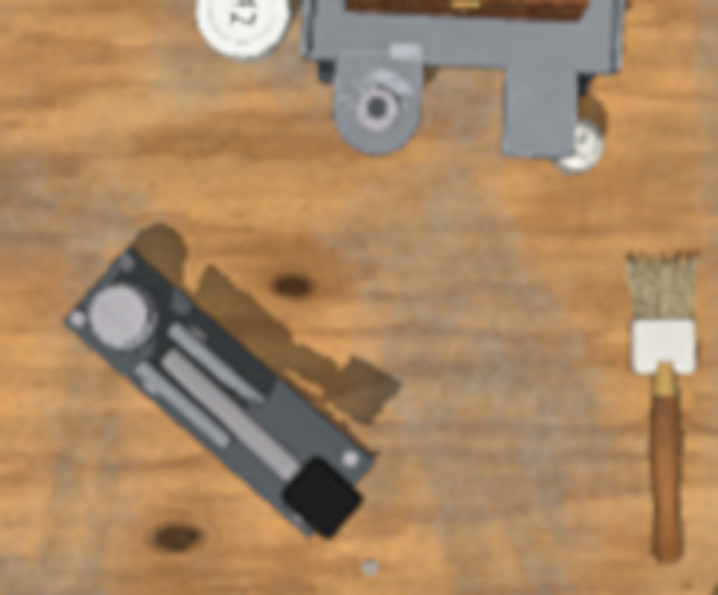

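View pics/topcrop2.png

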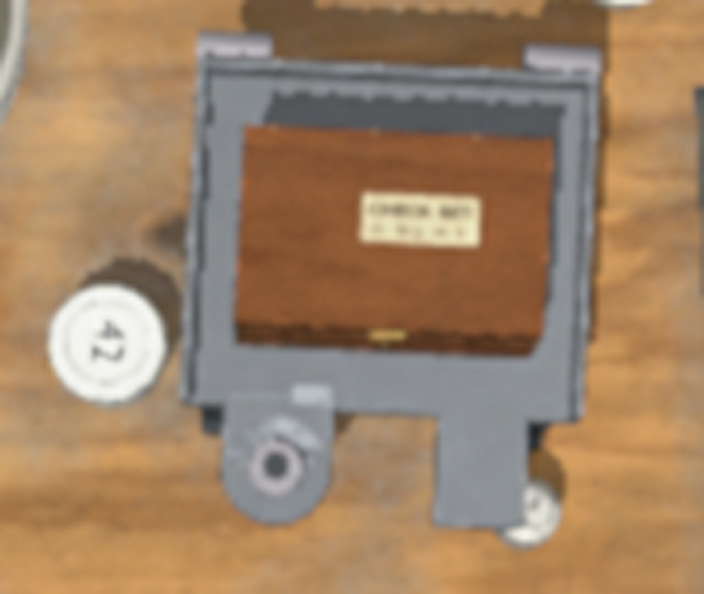

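```bash
python3 - <<'E'
from h import *
import pickle
c=pickle.load(open('top0.pkl','rb')); P=cloud(c); m=c['depth']>0
A=lambda q,z:px2w(c,240+q[0]/4.4-.4,55+q[1]/4.4-.4,z=z)
B=lambda q,z:px2w(c,195+q[0]/3.5-.4,130+q[1]/3.5-.4,z=z)
fl=A((182,403),.083);fr=A((583,421),.083);bl=A((200,70),.083);br=A((600,85),.083)
print(fl,fr,bl,br,np.linalg.norm(fl-fr))
d=fl-fr;print('stand yaw from front',np.degrees(np.arctan2(-d[0],d[1])))
d=(bl-fl+br-fr);print('yaw sides',np.degrees(np.arctan2(d[1],d[0])))
print('boss',A((275,465),.088),'tin',A((107,343),.034),'wt',A((533,508),.038))
s=B((119,317),.062);p=B((322,497),.09);print('saddle',s,'pad',p,np.degrees(np.arctan2(*(s-p)[[1,0]])))
# base plate corners z .008
for q in [(131,243),(63,321),(312,540),(376,458)]: print(B(q,.008))
for z in (.1,.15,.25,.35):
  k=m&(P[...,2]>z)&(P[...,1]<0.05)&(P[...,1]>-.5)&(P[...,0]>.2);print(z,P[k].min(0),P[k].max(0))
c=pickle.load(open('scene0.pkl','rb')); P=cloud(c); m=c['depth']>0
for z in (.02,.1,.15,.25,.35):
  k=m&(P[...,2]>z)&(P[...,1]<0.05)&(P[...,1]>-.5)&(P[...,0]>.2)&(P[...,0]<.9);print(z,P[k].min(0),P[k].max(0))
  k=m&(P[...,2]>z)&(P[...,1]>.3)&(P[...,1]<1)&(P[...,0]>.0)&(P[...,0]<.9);print(z,P[k].min(0),P[k].max(0)) if k.any() else 0
for p in [(245,190),(219,209)]: print(px2w(c,*p))
cv2.imwrite('pics/sc.png',cv2.resize(c['img'][130:280,190:410],None,fx=3.5,fy=3.5,interpolation=cv2.INTER_CUBIC))
E
```

```text
[0.69202364 0.21885509 0.083     ] [0.68199274 0.0587191  0.083     ] [0.82797419 0.2101032  0.083     ] [0.8180885  0.04913908 0.083     ] 0.16044985021616198
stand yaw from front -3.584317025874412
yaw sides -3.855063732611206
boss [0.66558663 0.1818275  0.088     ] tin [0.72695286 0.25242879 0.034     ] wt [0.65299324 0.07377108 0.038     ]
saddle [0.56276002 0.3156798  0.062     ] pad [0.47178997 0.21115263 0.09      ] 48.96692982055607
[0.60469056 0.31673955 0.008     ]
[0.56238883 0.35436559 0.008     ]
[0.44237409 0.21925995 0.008     ]
[0.48622911 0.18410026 0.008     ]
0.1 [ 0.52284424 -0.19561825  0.10000151] [ 0.76858779 -0.0205745   0.55165142]
0.15 [ 0.54236984 -0.17221899  0.15102482] [ 0.75479983 -0.0205745   0.55165142]
0.25 [ 0.55046618 -0.15517465  0.2501256 ] [ 0.74787605 -0.0205745   0.55165142]
0.35 [ 0.56147409 -0.11698617  0.35000613] [ 0.74787605 -0.0205745   0.55165142]
0.02 [ 0.20000744 -0.30623284  0.02001308] [0.79481262 0.00170854 0.45941459]
0.02 [0.24807129 0.30000493 0.02000449] [0.89998401 0.99997625 0.40072407]
0.1 [ 0.20000744 -0.28192405  0.10000326] [0.73339496 0.00170854 0.45941459]
0.1 [0.24923589 0.41990429 0.10001565] [0.89998401 0.99997625 0.40072407]
0.15 [ 0.20000744 -0.27900325  0.15002582] [0.73339496 0.00170854 0.45941459]
0.15 [0.25017178 0.50624398 0.15001369] [0.89996938 0.99997625 0.40072407]
0.25 [ 0.20000744 -0.25763689  0.25000073] [ 0.65974198 -0.02858188  0.45941459]
0.25 [0.25851299 0.50624398 0.25000237] [0.89996938 0.77138469 0.40072407]
0.35 [ 0.20001932 -0.24957496  0.35000535] [ 0.62070156 -0.05605289  0.45941459]
0.35 [0.53758877 0.50764318 0.35001206] [0.89996938 0.77138469 0.40072407]
[0.56295297 0.30647333 0.06300996]
[0.46784688 0.19628472 0.09550501]
```

View pics/sc.png

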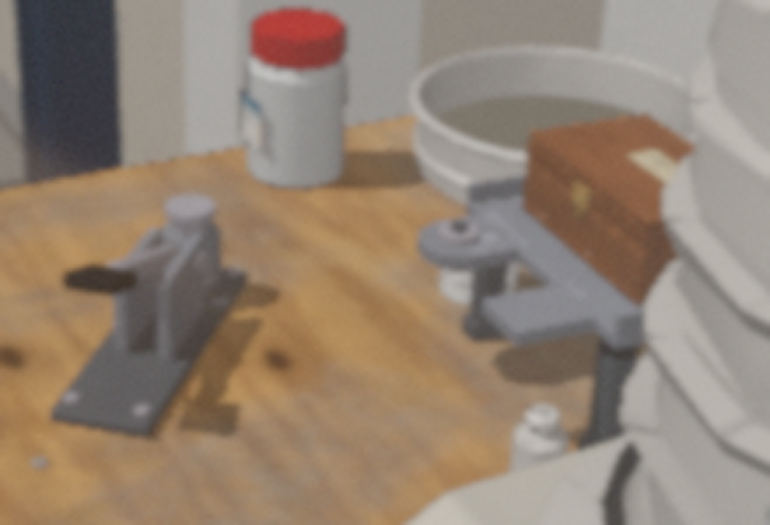

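```bash
python3 - <<'E'
from h import *
import pickle
c=pickle.load(open('scene0.pkl','rb')); P=cloud(c); m=c['depth']>0
k=m&(P[...,2]>.15)&(P[...,1]<0.05)&(P[...,1]>-.6)&(P[...,0]>-.2)&(P[...,0]<.5);v,u=np.where(k);print(k.sum(),u.min(),u.max(),v.min(),v.max(),P[k].min(0),P[k].max(0))
for p in [(30,50),(30,200),(20,370),(300,320),(285,320),(430,400),(390,250)]: print(p,px2w(c,*p))
for z in (.05,.12,.2,.3,.4):
  k=m&(abs(P[...,2]-z)<.02)&(P[...,1]<0.05)&(P[...,1]>-.5)&(P[...,0]>.3);print(z,P[k].min(0),P[k].max(0))
E
```

```text
16182 0 78 0 273 [ 0.15944563 -0.09185097  0.18429617] [0.24742852 0.04582726 0.45428528]
(30, 50) [ 0.23347882 -0.07878939  0.4195803 ]
(30, 200) [ 0.23803132 -0.47471982  0.48452212]
(20, 370) [ 1.34980121e-01  5.39182745e-02 -6.64618033e-05]
(300, 320) [ 0.48394442 -0.06998485  0.05566512]
(285, 320) [ 0.4718149  -0.0503079   0.04401978]
(430, 400) [ 0.53502676 -0.25637293  0.08025564]
(390, 250) [ 0.55286626 -0.14273837  0.19397883]
0.05 [ 0.46708453 -0.30470078  0.03003334] [ 0.7020703  -0.00939236  0.06999599]
0.12 [ 0.52908166 -0.28192405  0.10000326] [ 0.71705017 -0.05567444  0.13999155]
0.2 [ 0.54592129 -0.27849981  0.18000454] [ 0.70538322 -0.05664868  0.21999989]
0.3 [ 0.54933992 -0.25763689  0.28004726] [ 0.64780957 -0.06582418  0.31999407]
0.4 [ 0.55060521 -0.24480763  0.38000258] [ 0.61502657 -0.08614439  0.41999878]
```

View pics/wrist0.png

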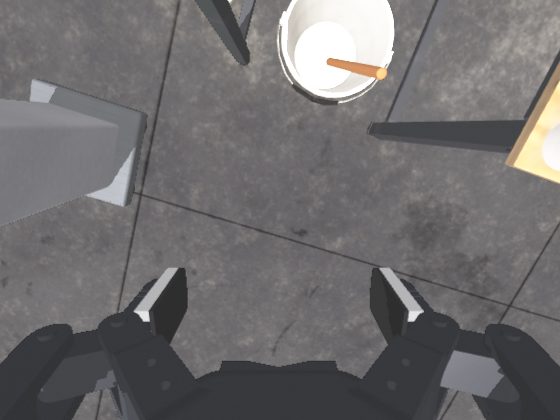

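```bash
python3 - <<'E'
from h import *
import pickle
c=pickle.load(open('scene0.pkl','rb')); P=cloud(c); d=c['depth']
for v in range(0,420,30): print(v,[(u,round(float(d[v,u]),3),tuple(np.round(P[v,u],2))) if d[v,u]>0 else (u,0) for u in (5,25,45,60,70)])
cv2.imwrite('pics/scl.png',cv2.resize(c['img'][0:420,0:160],None,fx=1.4,fy=1.4))
print(w2px(c,[0,0,0]),w2px(c,[0,0,.4]), w2px(c,[.1,-.3,.4]))
w=pickle.load(open('wrist0.pkl','rb'));
for p in [(60,150),(60,100),(140,120),(20,180),(530,140),(550,130),(100,160),(450,130)]: print(p,px2w(w,*p))
E
```

```text
0 [(5, 0.312, (np.float64(0.23), np.float64(-0.09), np.float64(0.45))), (25, 0.318, (np.float64(0.24), np.float64(-0.09), np.float64(0.45))), (45, 2.046, (np.float64(0.31), np.float64(1.98), np.float64(0.29))), (60, 2.073, (np.float64(0.38), np.float64(1.99), np.float64(0.29))), (70, 2.09, (np.float64(0.42), np.float64(1.99), np.float64(0.29)))]
30 [(5, 0.323, (np.float64(0.22), np.float64(-0.08), np.float64(0.43))), (25, 0.33, (np.float64(0.23), np.float64(-0.08), np.float64(0.43))), (45, 0.337, (np.float64(0.25), np.float64(-0.08), np.float64(0.43))), (60, 1.672, (np.float64(0.33), np.float64(1.46), np.float64(0.23))), (70, 1.672, (np.float64(0.36), np.float64(1.45), np.float64(0.23)))]
60 [(5, 0.334, (np.float64(0.22), np.float64(-0.08), np.float64(0.41))), (25, 0.343, (np.float64(0.23), np.float64(-0.08), np.float64(0.41))), (45, 0.352, (np.float64(0.24), np.float64(-0.07), np.float64(0.41))), (60, 1.332, (np.float64(0.29), np.float64(1.03), np.float64(0.21))), (70, 1.343, (np.float64(0.32), np.float64(1.03), np.float64(0.2)))]
90 [(5, 0.348, (np.float64(0.21), np.float64(-0.07),
[... 3697 characters left out ...]
loat64(0.52), np.float64(-0.53))), (70, 1.533, (np.float64(0.11), np.float64(0.76), np.float64(-0.79)))]
(np.float64(-115.09746528790299), np.float64(445.0913266331148)) (np.float64(-340.44325544797636), np.float64(80.71012122481116)) (np.float64(-483.45632067534035), np.float64(299.2668393003453))
(60, 150) [ 0.04773558 -0.12027158 -0.41482719]
(60, 100) [ 0.12826083  0.07698237 -0.6963002 ]
(140, 120) [ 0.14520557 -0.17949295 -0.70119076]
(20, 180) [-0.00939392 -0.12070657 -0.29533623]
(530, 140) [ 0.27307408 -0.62078492  0.37235523]
(550, 130) [ 0.36167096 -0.92019592  0.0015816 ]
(100, 160) [ 5.46111632e-04 -1.22433180e-01 -6.04131674e-01]
(450, 130) [ 0.36063441 -0.93092903 -0.23327268]
```

View pics/scl.png

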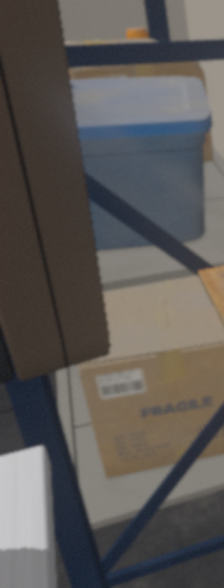

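Request:
{"api": "move_arm", "payload": {
  "linear": [
    [0.007,0.04,0],
    [0.007,0.04,0],
    [0.007,0.04,0],
    [0.007,0.04,0],
    [0.007,0.04,0],
    [0.007,0.04,0],
    [0.02,0.025,0],
    [0.02,0.025,0],
    [0.02,0.025,0],
    [0.02,0.025,0]
  ],
  "twist": [
    [0,0,6],
    [0,0,6],
    [0,0,6],
    [0,0,6],
    [0,0,6],
    [0,0,6],
    [0,0,6],
    [0,0,6],
    [0,0,6],
    [0,0,0]
  ],
  "grip": 1
}}

```text
time: 0.98
eef_pos: [0.324, -0.2909, 0.2278]
tcp_rot: [0.8, 0.6, -0.001, -0.006]
contact_force: [0.0, -0.6, 0.6]
opening: 1.003
```

Request:
{"api": "move_arm", "payload": {
  "linear": [
    [0.018,0.027,0.003],
    [0.018,0.027,0.003],
    [0.018,0.027,0.003],
    [0.016,0.03,0.003],
    [0.01,0.036,0.003],
    [0.006,0.04,0],
    [0.003,0.04,0],
    [0.003,0.04,0],
    [0.003,0.04,0],
    [0.01,0.04,0],
    [0.025,0.032,0],
    [0.03,0.03,0]
  ],
  "twist": [
    [0,0,0],
    [0,0,0],
    [0,0,0],
    [0,0,0],
    [0,0,0],
    [0,0,0],
    [0,0,0],
    [0,0,0],
    [0,0,-6],
    [0,0,-6],
    [0,0,-6],
    [0,0,-6]
  ]
}}

```text
time: 1.98
eef_pos: [0.4808, 0.1272, 0.2428]
tcp_rot: [0.905, 0.425, 0.001, -0.005]
contact_force: [-0.0, -0.8, 0.8]
opening: 0.999
```

```bash
python3 - <<'E'
from h import *
import pickle
c=cam('wrist');cv2.imwrite('pics/w1.png',c['img']);pickle.dump(c,open('w1.pkl','wb'));print(c['fx'],-c['R'].T@c['t'])
E
```

```text
310.3012931808559 [0.5258862  0.18112573 0.37747242]
```

View pics/w1.png

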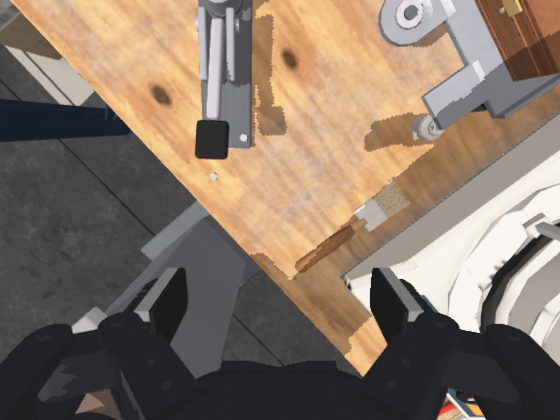

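Request:
{"api": "move_arm", "payload": {
  "linear": [
    [0.015,0.038,0],
    [0.015,0.038,0],
    [0.012,0.03,0],
    [0,0,0]
  ],
  "twist": [
    [0,0,0],
    [0,0,0],
    [0,0,0],
    [0,0,0]
  ]
}}

```text
time: 2.37
eef_pos: [0.526, 0.2377, 0.2378]
tcp_rot: [0.906, 0.424, -0.0, -0.007]
contact_force: [-0.3, -0.6, -0.2]
opening: 0.995
```

```bash
python3 - <<'E'
from h import *
import pickle
c=cam('wrist');cv2.imwrite('pics/w2.png',c['img']);pickle.dump(c,open('w2.pkl','wb'));print(-c['R'].T@c['t'])
E
```

```text
[0.57184866 0.29105396 0.37251706]
```

View pics/w2.png

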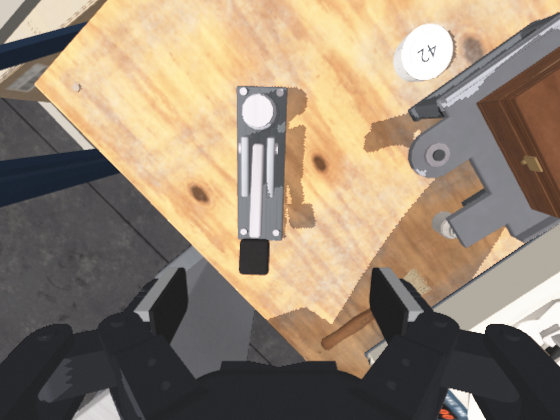

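```bash
python3 - <<'E'
from h import *
import pickle
c=pickle.load(open('w2.pkl','rb'))
cv2.imwrite('pics/w2a.png',cv2.resize(c['img'][75:285,215:335],None,fx=2.8,fy=2.8,interpolation=cv2.INTER_CUBIC))
cv2.imwrite('pics/w2b.png',cv2.resize(c['img'][80:260,390:560],None,fx=3.2,fy=3.2,interpolation=cv2.INTER_CUBIC))
E
```

```text
(no output)
```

View pics/w2a.png

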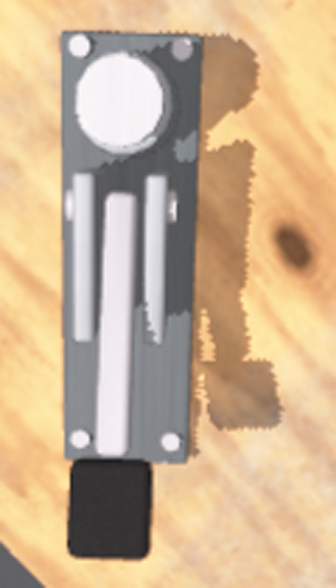

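View pics/w2b.png

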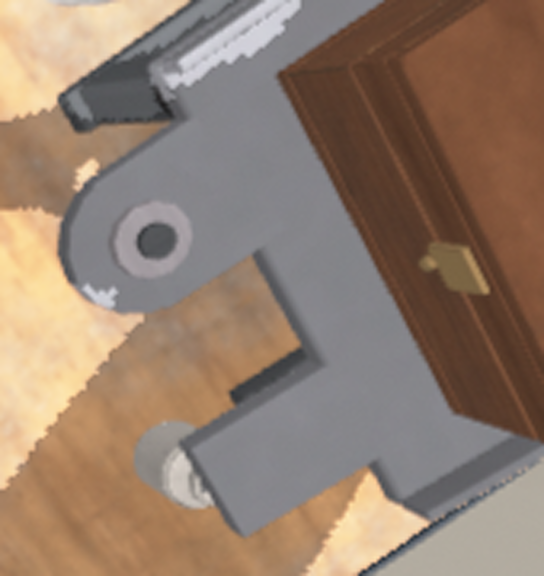

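```bash
python3 - <<'E'
from h import *
import pickle
c=pickle.load(open('w2.pkl','rb'))
A=lambda q,z:px2w(c,215+(q[0]+.5)/2.8-.5,75+(q[1]+.5)/2.8-.5,z=z)
B=lambda q,z:px2w(c,390+(q[0]+.5)/3.2-.5,80+(q[1]+.5)/3.2-.5,z=z)
s=A((119.5,101),.062);p=A((110,508),.09);d=s-p
print('saddle',s,'pad',p,np.degrees(np.arctan2(d[1],d[0])),np.linalg.norm(d[:2]))
C=[A(q,.008) for q in [(62,31),(202,36),(188,462),(66,459)]];print(np.array(C))
ctr=sum(C)/4;d=C[0]+C[1]-C[2]-C[3];print('plate ctr',ctr,np.degrees(np.arctan2(d[1],d[0])),np.linalg.norm(d)/2, [np.linalg.norm(C[0]-C[1]),np.linalg.norm(C[2]-C[3])])
th=np.arctan2(d[1],d[0]);print('saddle from plate',ctr[:2]+.062*np.array([np.cos(th),np.sin(th)]))
print('boss',B((153,239),.088),'boss depth',px2w(c,390+130/3.2,80+240/3.2),px2w(c,390+153/3.2,80+239/3.2))
print('saddle depth',px2w(c,215+119/2.8,75+100/2.8),'pad depth',px2w(c,215+110/2.8,75+508/2.8))
print('foot',B((75,128),0.0),B((60,97),0.),px2w(c,390+80/3.2,80+115/3.2))
fl=B((185,122),.083)
# triangulate boss & saddle with top
t=pickle.load(open('top0.pkl','rb'))
def tri(c1,a,c2,b):
    P=[np.hstack([k['R'],k['t'][:,None]]) for k in (c1,c2)]
    n=lambda k,q:np.array([(q[0]-k['cx'])/k['fx'],(q[1]-k['cy'])/k['fy']])
    X=cv2.triangulatePoints(P[0],P[1],n(c1,a),n(c2,b)).ravel();return X[:3]/X[3]
print('tri boss',tri(c,(390+153.5/3.2-.5,80+239.5/3.2-.5),t,(302.2,160.4)))
print('tri saddle',tri(c,(215+120/2.8-.5,75+101.5/2.8-.5),t,(228.7,220.2)))
print('tri pad',tri(c,(215+110.5/2.8-.5,75+508.5/2.8-.5),t,(286.7,271.6)))
E
```

```text
saddle [0.56226242 0.31664612 0.062     ] pad [0.47135553 0.21378127 0.09      ] 48.53133503559839 0.13727796259409622
[[0.56036938 0.35509176 0.008     ]
 [0.60108064 0.31858241 0.008     ]
 [0.48372384 0.18587203 0.008     ]
 [0.44261496 0.22177277 0.008     ]]
plate ctr [0.52194721 0.27032974 0.008     ] 48.530421438798896 0.17751683714535726 [np.float64(0.05468398831823199), np.float64(0.0545784179424127)]
saddle from plate [0.56300499 0.3167868 ]
boss [0.66278992 0.18261002 0.088     ] boss depth [0.65772802 0.1861009  0.08820364] [0.66210869 0.18305581 0.09035937]
saddle depth [0.56238072 0.31660204 0.06177111] pad depth [0.47122739 0.21320674 0.08958687]
foot [0.69046797 0.2002466  0.        ] [0.69217881 0.21248758 0.        ] [0.69096867 0.2047236  0.01026869]
tri boss [0.66513409 0.18119881 0.08313015]
tri saddle [0.56247694 0.31681655 0.05551099]
tri pad [0.47064508 0.21186191 0.08565963]
```

```bash
cat >> h.py <<'E'
from scipy.spatial.transform import Rotation as Ro
def goto(x,y,z,yaw):
    s=get_state(); R=Ro.from_quat(s['tcp_rot']); g=Ro.from_euler('z',yaw,degrees=True)*Ro.from_euler('x',180,degrees=True)
    tw=(g*R.inv()).as_rotvec(degrees=True); e=np.array(s['eef_pos'])
    a=R.as_matrix()[:,0]
    print('t',round(float(s['time']),2),'pos',np.round(e,4),'yaw',round(np.degrees(np.arctan2(a[1],a[0])),2),'F',np.round(s['contact_force'],1),'op',round(float(s['opening']),3))
    print('shift',np.round(np.array([x,y,z])-e,4),'twist',np.round(tw,2))
E
python3 -c "
from h import *
goto(.519,.267,.12,48.5)"
```

```text
t 2.42 pos [0.5252 0.2359 0.2376] yaw 50.12 F [-0.7 -0.2  0.2] op 0.995
shift [-0.0062  0.0311 -0.1176] twist [-0.64 -0.46 -1.62]
```

Request:
{"api": "move_arm", "payload": {
  "linear": [
    [-0.003,0.015,-0.01],
    [-0.003,0.016,-0.03],
    [0,0,-0.04],
    [0,0,-0.038],
    [0,0,0]
  ],
  "twist": [
    [0,0,-1.6],
    [-0.6,-0.5,0],
    [0,0,0],
    [0,0,0],
    [0,0,0]
  ]
}}

```text
time: 2.83
eef_pos: [0.5194, 0.265, 0.1196]
tcp_rot: [0.912, 0.41, 0.004, 0.002]
contact_force: [-1.8, -0.1, -0.9]
opening: 1.003
```

```bash
python3 - <<'E'
from h import *
import pickle
goto(.519,.267,.032,48.5)
c=cam('wrist');cv2.imwrite('pics/w3.png',c['img']);pickle.dump(c,open('w3.pkl','wb'));print(-c['R'].T@c['t'])
E
```

```text
t 2.83 pos [0.5194 0.265  0.1196] yaw 48.45 F [-1.8 -0.1 -0.9] op 1.003
shift [-0.0004  0.002  -0.0876] twist [0.02 0.48 0.06]
[0.56476582 0.31878556 0.2542281 ]
```

View pics/w3.png

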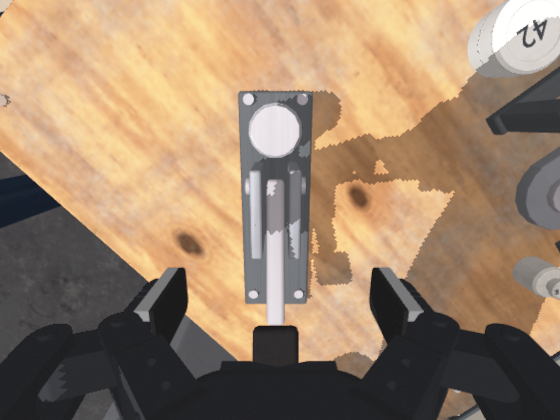

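```bash
python3 - <<'E'
from h import *
import pickle
c=pickle.load(open('w3.pkl','rb'));print(c['cx'])
s=px2w(c,274.5,130.5,z=.062);C=[px2w(c,*q,z=.008) for q in [(238,92.5),(312.5,93.5),(307,303),(247,304)]]
print(s,sum(C)/4)
d=C[0]+C[1]-C[2]-C[3];print(np.degrees(np.arctan2(d[1],d[0])))
th=np.radians(48.5);print(s[:2]-.066*np.array([np.cos(th),np.sin(th)]))
E
```

```text
278.2400700242009
[0.56221008 0.31719939 0.062     ] [0.52144281 0.26979934 0.008     ]
48.75558438405374
[0.51847715 0.26776831]
```

Request:
{"api": "move_arm", "payload": {
  "linear": [
    [-0.001,0.0025,-0.03],
    [0,0,-0.035],
    [0,0,-0.02],
    [0,0,0]
  ],
  "twist": [
    [0,0.5,0],
    [0,0,0],
    [0,0,0],
    [0,0,0]
  ]
}}

```text
time: 3.22
eef_pos: [0.5281, 0.2669, 0.0487]
tcp_rot: [0.913, 0.409, 0.011, 0.002]
contact_force: [-0.8, 0.1, -0.5]
opening: 1.0
```

```bash
python3 -c "
from h import *
goto(.5185,.2675,.032,48.6)"
```

```text
t 3.22 pos [0.5281 0.2669 0.0487] yaw 48.26 F [-0.8  0.1 -0.5] op 1.0
shift [-0.0096  0.0006 -0.0167] twist [-0.33  1.25  0.34]
```

Request:
{"api": "move_arm", "payload": {
  "linear": [
    [-0.0096,0.0006,-0.008],
    [0,0,-0.008],
    [0,0,0]
  ],
  "twist": [
    [-0.3,1.2,0.3],
    [0,0,0],
    [0,0,0]
  ]
}}

```text
time: 3.47
eef_pos: [0.5225, 0.2674, 0.0394]
tcp_rot: [0.912, 0.411, 0.005, 0.001]
contact_force: [-0.2, -0.3, -0.3]
opening: 0.997
```

```bash
python3 -c "
from h import *
goto(.5185,.2675,.032,48.6)"
```

```text
t 3.47 pos [0.5225 0.2674 0.0394] yaw 48.48 F [-0.2 -0.3 -0.3] op 0.997
shift [-0.004   0.0001 -0.0074] twist [-0.16  0.5   0.12]
```

Request:
{"api": "move_arm", "payload": {
  "linear": [
    [-0.004,0,-0.005],
    [-0.002,0,-0.004],
    [0,0,0],
    [0,0,0]
  ],
  "twist": [
    [-0.2,0.5,0.1],
    [0,0.2,0],
    [0,0,0],
    [0,0,0]
  ]
}}

```text
time: 3.8
eef_pos: [0.5191, 0.2684, 0.0348]
tcp_rot: [0.911, 0.412, 0.002, 0.0]
contact_force: [-0.1, 1.1, 0.5]
opening: 1.002
```

```bash
python3 -c "
from h import *
goto(.5185,.2675,.032,48.6)"
```

```text
t 3.8 pos [0.5191 0.2684 0.0348] yaw 48.6 F [-0.1  1.1  0.5] op 1.002
shift [-0.0006 -0.0009 -0.0028] twist [-0.08  0.2  -0.  ]
```

Close on the cheeks.

Request:
{"api": "move_arm", "payload": {
  "linear": [
    [0,0,-0.003],
    [0,0,0],
    [0,0,0],
    [0,0,0],
    [0,0,0],
    [0,0,0],
    [0,0,0],
    [0,0,0]
  ],
  "twist": [
    [0,0,0],
    [0,0,0],
    [0,0,0],
    [0,0,0],
    [0,0,0],
    [0,0,0],
    [0,0,0],
    [0,0,0]
  ],
  "grip": 0,
  "force": 35
}}

```text
time: 4.47
eef_pos: [0.5201, 0.2686, 0.0325]
tcp_rot: [0.911, 0.411, 0.003, 0.0]
contact_force: [1.0, -1.4, 0.5]
opening: 0.391
```

```bash
python3 -c "
from h import *
goto(.5185,.2675,.036,48.6)"
```

```text
t 4.47 pos [0.5201 0.2686 0.0325] yaw 48.6 F [ 1.  -1.4  0.5] op 0.391
shift [-0.0016 -0.0011  0.0035] twist [-0.11  0.3   0.  ]
```

Request:
{"api": "move_arm", "payload": {
  "linear": [
    [0,0,0.01],
    [0,0,0.008],
    [0.004,-0.025,0],
    [0.004,-0.025,0],
    [0.004,-0.026,0],
    [0.004,-0.026,0],
    [0.003,-0.024,0],
    [0,0,0]
  ],
  "twist": [
    [0,0,0],
    [0,0,0],
    [0,0,-6.3],
    [0,0,-6.3],
    [0,0,-6.3],
    [0,0,-6.3],
    [0,0,-6.3],
    [0,0,0]
  ]
}}

```text
time: 5.13
eef_pos: [0.5264, 0.1377, 0.0431]
tcp_rot: [0.99, 0.139, -0.01, -0.002]
contact_force: [0.0, 0.2, -7.9]
opening: 0.387
```

```bash
python3 - <<'E'
from h import *
import pickle
goto(.5364,.1428,.036,17)
c=cam('wrist');cv2.imwrite('pics/w4.png',c['img']);pickle.dump(c,open('w4.pkl','wb'));print(-c['R'].T@c['t'])
E
```

```text
t 5.13 pos [0.5264 0.1377 0.0431] yaw 15.97 F [ 0.   0.2 -7.9] op 0.387
shift [ 0.01    0.0051 -0.0071] twist [-0.07 -1.14  1.04]
[0.59704893 0.15714383 0.17599978]
```

View pics/w4.png

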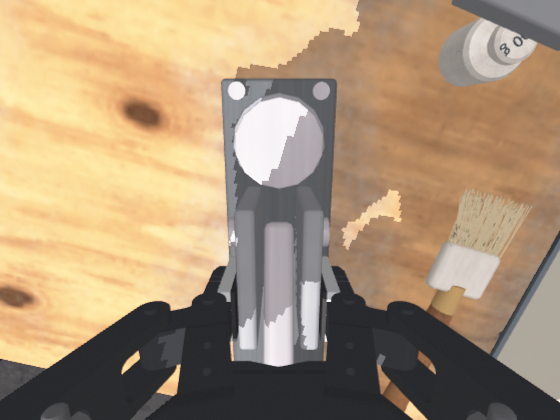

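```bash
python3 - <<'E'
from h import *
import pickle
c=pickle.load(open('w4.pkl','rb'))
s=get_state();e=np.array(s['eef_pos']);X=Ro.from_quat(s['tcp_rot']).as_matrix()[:,0]
p=px2w(c,279,141,z=.0726);q=px2w(c,279,141);print(p,q);print((p-e)@X,np.cross(X,p-e)[2])
t=cam('top');cv2.imwrite('pics/t2.png',cv2.resize(t['img'][130:310,220:400],None,fx=3.3,fy=3.3,interpolation=cv2.INTER_CUBIC));pickle.dump(t,open('t2.pkl','wb'))
E
```

```text
[0.58993777 0.15553597 0.0726    ] [0.58979402 0.15550347 0.07050978]
0.06556010182129185 -0.0021862935789682576
```

View pics/t2.png

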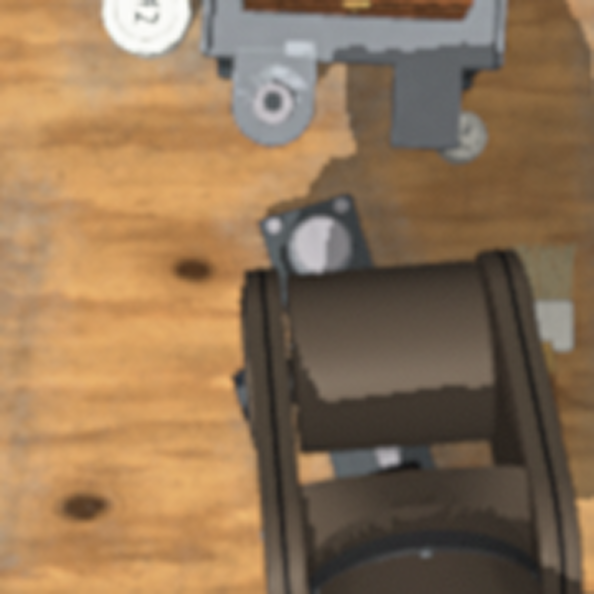

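```bash
python3 - <<'E'
from h import *
import pickle
t=pickle.load(open('t2.pkl','rb'))
B=lambda q,z:px2w(t,220+(q[0]+.5)/3.3-.5,130+(q[1]+.5)/3.3-.5,z=z)
s=B((319,245),.0726);b=B((273,102),.088);print(s,b,b-s)
print(px2w(t,302,156),px2w(t,316,204))
E
```

```text
[0.58952882 0.15755716 0.0726    ] [0.66508656 0.1813453  0.088     ] [0.07555774 0.02378814 0.0154    ]
[0.67344666 0.18189735 0.08609571] [0.58949321 0.15804513 0.07006358]
```

Request:
{"api": "move_arm", "payload": {
  "linear": [
    [0.005,0.0015,-0.005],
    [0.005,0.0015,-0.003],
    [0,0,0]
  ],
  "twist": [
    [0,-1.1,1],
    [0,0,0],
    [0,0,0]
  ]
}}

```text
time: 5.48
eef_pos: [0.5339, 0.1452, 0.0337]
tcp_rot: [0.988, 0.152, -0.002, -0.003]
contact_force: [0.8, 0.2, -7.0]
opening: 0.389
```

```bash
python3 - <<'E'
from h import *
goto(.6016,.1615,.036,17)
E
```

```text
t 5.48 pos [0.5339 0.1452 0.0337] yaw 17.46 F [ 0.8  0.2 -7. ] op 0.389
shift [0.0677 0.0163 0.0023] twist [-0.26 -0.29 -0.46]
```

Request:
{"api": "move_arm", "payload": {
  "linear": [
    [0.012,0.003,0.003],
    [0.012,0.003,0.001],
    [0.008,0.002,0],
    [0,0,0]
  ],
  "twist": [
    [-0.2,-0.3,-0.4],
    [0,0,0],
    [0,0,0],
    [0,0,0]
  ]
}}

```text
time: 5.82
eef_pos: [0.5641, 0.1568, 0.0365]
tcp_rot: [0.989, 0.151, -0.004, -0.001]
contact_force: [-0.6, -0.4, -6.0]
opening: 0.393
```

```bash
python3 - <<'E'
from h import *
import pickle
goto(.6016,.1615,.036,17)
c=cam('wrist');cv2.imwrite('pics/w5.png',c['img']);pickle.dump(c,open('w5.pkl','wb'));print(-c['R'].T@c['t'])
E
```

```text
t 5.82 pos [0.5641 0.1568 0.0365] yaw 17.34 F [-0.6 -0.4 -6. ] op 0.393
shift [ 0.0375  0.0047 -0.0005] twist [-0.04 -0.42 -0.34]
[0.63250586 0.17800774 0.17034656]
```

View pics/w5.png

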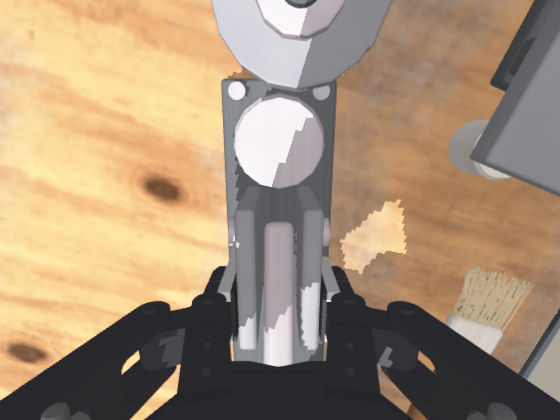

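```bash
python3 - <<'E'
from h import *
import pickle
c=pickle.load(open('w5.pkl','rb'))
for q in [(300,20),(270,10),(240,30),(300,70),(360,30),(279,141),(250,150),(302,3)]: print(q,np.round(px2w(c,*q),4),c['depth'][q[1],q[0]])
cv2.imwrite('pics/w5a.png',cv2.resize(c['img'][0:200,180:420],None,fx=3,fy=3,interpolation=cv2.INTER_CUBIC))
E
```

```text
(300, 20) [0.6556 0.1801 0.0879] 0.072409414
(270, 10) [0.6555 0.1874 0.0878] 0.071911365
(240, 30) [0.6506 0.1939 0.0826] 0.07770632
(300, 70) [0.6464 0.1766 0.0822] 0.08062271
(360, 30) [0.6594 0.1652 0.0826] 0.077586465
(279, 141) [0.6266 0.1762 0.0644] 0.10318025
(250, 150) [0.6208 0.1846 0.0639] 0.10453226
(302, 3) [0.6578 0.1806 0.0917] 0.06812104
```

View pics/w5a.png

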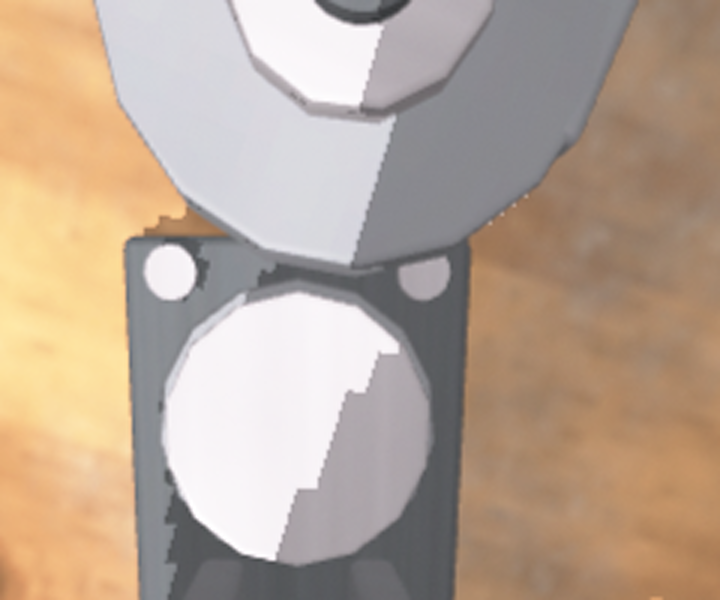

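```bash
python3 - <<'E'
from h import *
import pickle
from scipy.optimize import least_squares
c=pickle.load(open('w5.pkl','rb'))
W=lambda q,z:px2w(c,180+(q[0]+.5)/3-.5,(q[1]+.5)/3-.5,z=z)[:2]
def fit(P,r=None):
    P=np.array(P)
    f=lambda v:np.hypot(*(P-v[:2]).T)-(v[2] if r is None else r)
    o=least_squares(f,[*P.mean(0),.02]);return o.x,np.round(o.fun*1e3,1)
print('tongue',fit([W(q,.0825) for q in [(120,103),(185,203),(262,247),(360,265),(460,238),(545,178),(578,140),(635,5)]],.022))
print('tonguefree',fit([W(q,.0825) for q in [(120,103),(185,203),(262,247),(360,265),(460,238),(545,178),(578,140),(635,5)]]))
print('ring',fit([W(q,.088) for q in [(230,0),(252,63),(310,105),(370,107),(435,83),(490,12)]]))
print('saddle',fit([W(q,.0645) for q in [(163,425),(175,360),(225,308),(298,292),(380,335),(430,400),(425,465),(385,530),(300,563),(205,520)]]))
E
```

```text
tongue (array([0.66296318, 0.18215951, 0.02      ]), array([ 0.1,  0.5,  0. , -0.1, -0.4, -0.1,  0.1,  0.5]))
tonguefree (array([0.66359437, 0.18247271, 0.0225564 ]), array([-0.3,  0.4,  0.1,  0. , -0.2, -0.1,  0.1,  0.1]))
ring (array([0.66225903, 0.18240704, 0.01058857]), array([-0.3,  0.4,  0.2, -0.3, -0.1,  0.1]))
saddle (array([0.62561213, 0.17614376, 0.0147367 ]), array([-0. ,  0.5,  0.3, -0.1, -1. ,  0.5,  0.2,  0.2, -0. , -0.6]))
```

Request:
{"api": "move_arm", "payload": {
  "linear": [
    [0.012,0.002,0],
    [0.012,0.002,0],
    [0.008,0.001,0],
    [0,0,0],
    [0,0,0]
  ],
  "twist": [
    [0,-0.2,0],
    [0,-0.2,0],
    [0,0,0],
    [0,0,0],
    [0,0,0]
  ]
}}

```text
time: 6.28
eef_pos: [0.5928, 0.1627, 0.0342]
tcp_rot: [0.988, 0.152, -0.005, -0.001]
contact_force: [-1.0, 0.1, -7.2]
opening: 0.387
```

```bash
python3 - <<'E'
from h import *
goto(.6013,.1625,.033,17.3)
E
```

```text
t 6.28 pos [0.5928 0.1627 0.0342] yaw 17.48 F [-1.   0.1 -7.2] op 0.387
shift [ 0.0085 -0.0002 -0.0012] twist [ 0.03 -0.62 -0.18]
```

Request:
{"api": "move_arm", "payload": {
  "linear": [
    [0.006,0,0],
    [0.004,0,0],
    [0,0,0],
    [0,0,0]
  ],
  "twist": [
    [0,-0.4,0],
    [0,-0.2,0],
    [0,0,0],
    [0,0,0]
  ]
}}

```text
time: 6.62
eef_pos: [0.6023, 0.1624, 0.0336]
tcp_rot: [0.988, 0.152, -0.001, 0.0]
contact_force: [1.2, 0.0, -7.8]
opening: 0.389
```

```bash
python3 - <<'E'
from h import *
import pickle
goto(.6013,.1625,.032,17.3)
c=cam('wrist');cv2.imwrite('pics/w6.png',c['img']);pickle.dump(c,open('w6.pkl','wb'));print(-c['R'].T@c['t'])
c=cam('scene');cv2.imwrite('pics/s6.png',c['img']);
E
```

```text
t 6.62 pos [0.6023 0.1624 0.0336] yaw 17.48 F [ 1.2  0.  -7.8] op 0.389
shift [-0.001   0.0001 -0.0016] twist [ 0.05 -0.12 -0.18]
[0.67001003 0.18397947 0.1677437 ]
```

View pics/w6.png

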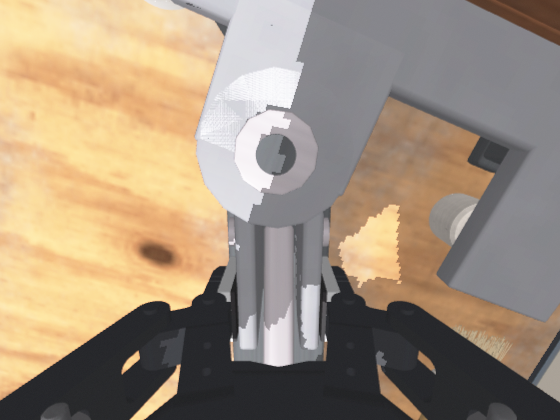

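View pics/s6.png

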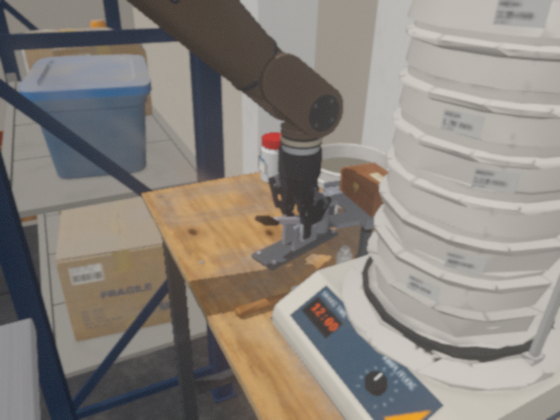

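```bash
python3 - <<'E'
from h import *
import pickle
c=pickle.load(open('w6.pkl','rb'))
s=px2w(c,279,142,z=.0635)
print(s,px2w(c,276,153.5,z=.088),px2w(c,276.5,148,z=.088),'depth boss',px2w(c,250,160),px2w(c,300,160))
E
```

```text
[0.66443881 0.18188408 0.0635    ] [0.66281389 0.18224849 0.088     ] [0.66415425 0.1825347  0.088     ] depth boss [0.65911305 0.18813995 0.08680555] [0.66301424 0.1758456  0.08713797]
```

Request:
{"api": "move_arm", "payload": {
  "linear": [
    [-0.0005,0,-0.002],
    [0,0,-0.002],
    [0,0,0]
  ],
  "twist": [
    [0,0,0],
    [0,0,0],
    [0,0,0]
  ]
}}

```text
time: 6.97
eef_pos: [0.6026, 0.1625, 0.0333]
tcp_rot: [0.988, 0.152, -0.0, 0.0]
contact_force: [0.5, -0.3, -8.2]
opening: 0.391
```

Request:
{"api": "move_arm", "payload": {
  "linear": [
    [0,0,-0.004],
    [0,0,-0.002],
    [0,0,0]
  ],
  "twist": [
    [0,0,0],
    [0,0,0],
    [0,0,0]
  ]
}}

```text
time: 7.22
eef_pos: [0.6041, 0.1627, 0.0329]
tcp_rot: [0.988, 0.152, 0.0, 0.001]
contact_force: [-0.5, 0.1, -8.4]
opening: 0.388
```

Request:
{"api": "move_arm", "payload": {
  "linear": [
    [-0.002,0,-0.005],
    [0,0,-0.003],
    [0,0,0]
  ],
  "twist": [
    [0,0,0],
    [0,0,0],
    [0,0,0]
  ]
}}

```text
time: 7.47
eef_pos: [0.6041, 0.1627, 0.033]
tcp_rot: [0.988, 0.153, 0.0, 0.001]
contact_force: [-1.1, -0.4, -8.1]
opening: 0.396
```

```bash
python3 - <<'E'
from h import *
goto(.602,.1625,.031,17.3)
E
```

```text
t 7.47 pos [0.6041 0.1627 0.033 ] yaw 17.55 F [-1.1 -0.4 -8.1] op 0.396
shift [-0.0021 -0.0002 -0.002 ] twist [ 0.12  0.06 -0.25]
```

Request:
{"api": "move_arm", "payload": {
  "linear": [
    [-0.003,0,-0.008]
  ],
  "twist": [
    [0,0,0]
  ]
}}

```text
time: 7.55
eef_pos: [0.6044, 0.1627, 0.0318]
tcp_rot: [0.988, 0.153, 0.002, 0.002]
contact_force: [-19.2, -6.5, 55.0]
opening: 0.398
```

```bash
python3 - <<'E'
from h import *
goto(.602,.1625,.031,17.3)
s=get_state();print(s['joint_efforts'],s['qpos'],s['dq'],s['wrist_torque'])
E
```

```text
t 7.55 pos [0.6044 0.1627 0.0318] yaw 17.56 F [-19.2  -6.5  55. ] op 0.398
shift [-0.0024 -0.0002 -0.0008] twist [ 0.14  0.29 -0.26]
[  0.72599234  -9.45506752 -10.63502938   0.44449875  -4.48999152
  -0.15575856] [ 0.10219508  0.42010966  1.82065849 -0.00378743  0.89602449  1.36887875] [ 0.00359452 -0.00870844  0.01636002 -0.01153589 -0.03716113  0.0133372 ] [-0.66991857  3.13448881 -0.15874351]
```

Request:
{"api": "move_arm", "payload": {
  "linear": [
    [0,0,0]
  ],
  "twist": [
    [0,0,0]
  ]
}}

```text
time: 7.63
eef_pos: [0.6046, 0.1625, 0.0335]
tcp_rot: [0.988, 0.153, 0.002, 0.002]
contact_force: [-3.5, -1.0, -10.4]
opening: 0.398
```

```bash
python3 - <<'E'
from h import *
goto(.602,.1625,.031,17.3)
import pickle
c=cam('wrist');cv2.imwrite('pics/w7.png',c['img']);pickle.dump(c,open('w7.pkl','wb'));
c=cam('scene');cv2.imwrite('pics/s7.png',cv2.resize(c['img'][130:300,220:430],None,fx=3.5,fy=3.5,interpolation=cv2.INTER_CUBIC));
E
```

```text
t 7.63 pos [0.6046 0.1625 0.0335] yaw 17.57 F [ -3.5  -1.  -10.4] op 0.398
shift [-0.0026 -0.     -0.0025] twist [ 0.17  0.29 -0.27]
```

View pics/w7.png

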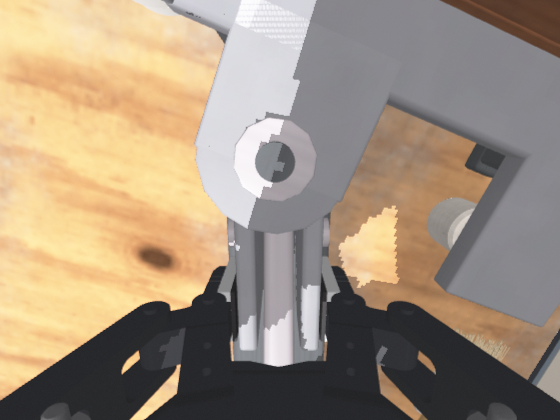

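View pics/s7.png

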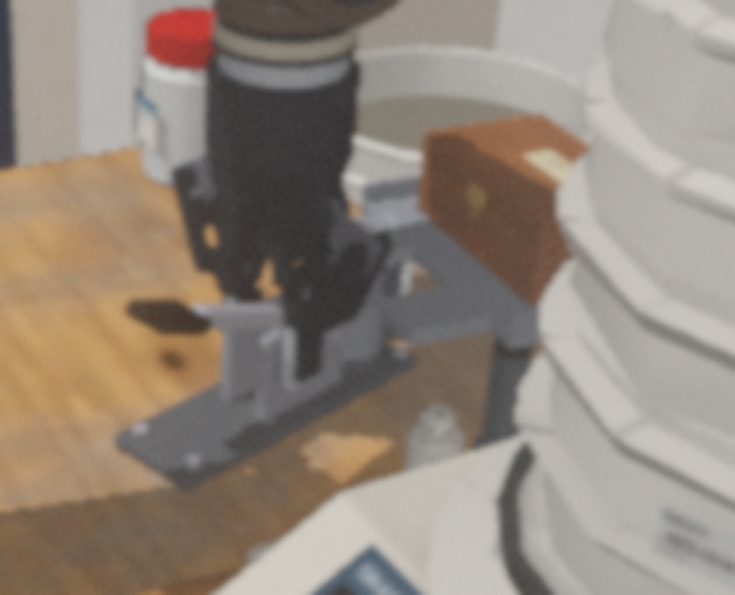

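Request:
{"api": "move_arm", "payload": {
  "linear": [
    [-0.005,-0.001,0.002],
    [-0.002,0,0],
    [0,0,0]
  ],
  "twist": [
    [0,0.2,-0.2],
    [0,0,0],
    [0,0,0]
  ]
}}

```text
time: 7.98
eef_pos: [0.5971, 0.1614, 0.032]
tcp_rot: [0.989, 0.15, 0.002, 0.001]
contact_force: [-3.0, -1.5, 1.5]
opening: 0.394
```

```bash
python3 - <<'E'
from h import *
goto(.602,.1625,.031,17.3)
import pickle
c=cam('wrist');cv2.imwrite('pics/w8.png',cv2.resize(c['img'][90:260,180:360],None,fx=3,fy=3));pickle.dump(c,open('w8.pkl','wb'));
print(px2w(c,279,142,z=.063))
E
```

```text
t 7.98 pos [0.5971 0.1614 0.032 ] yaw 17.28 F [-3.  -1.5  1.5] op 0.394
shift [ 0.0049  0.0011 -0.001 ] twist [0.11 0.26 0.02]
[0.65915644 0.18070523 0.063     ]
```

View pics/w8.png

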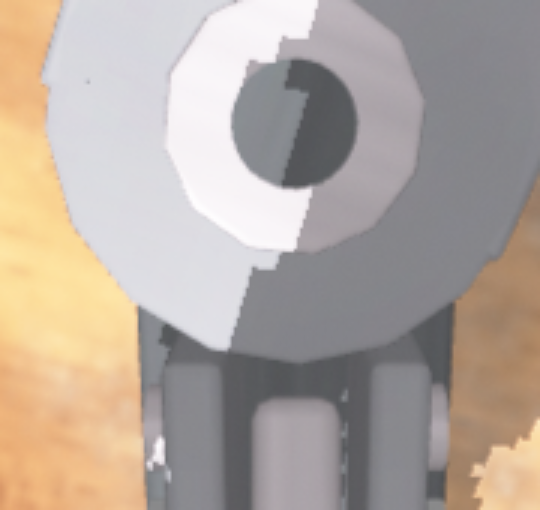

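Request:
{"api": "move_arm", "payload": {
  "linear": [
    [0.0045,0.001,0.001],
    [0,0,0],
    [0,0,0]
  ],
  "twist": [
    [0.1,0.2,0],
    [0,0,0],
    [0,0,0]
  ]
}}

```text
time: 8.28
eef_pos: [0.6016, 0.1626, 0.0323]
tcp_rot: [0.989, 0.15, -0.0, 0.0]
contact_force: [-3.5, -1.6, -0.1]
opening: 0.39
```

```bash
python3 - <<'E'
from h import *
goto(.602,.1625,.031,17.3)
import pickle
c=pickle.load(open('w8.pkl','rb'));print(px2w(c,278.1,131,z=.088))
c=cam('wrist');cv2.imwrite('pics/w9.png',cv2.resize(c['img'][90:260,180:360],None,fx=3,fy=3));pickle.dump(c,open('w9.pkl','wb'));
print(px2w(c,279,142,z=.063))
E
```

```text
t 8.28 pos [0.6016 0.1626 0.0323] yaw 17.3 F [-3.5 -1.6 -0.1] op 0.39
shift [ 0.0004 -0.0001 -0.0013] twist [ 0.01 -0.03  0.  ]
[0.66276583 0.18221908 0.088     ]
[0.66375087 0.18182581 0.063     ]
```

View pics/w9.png

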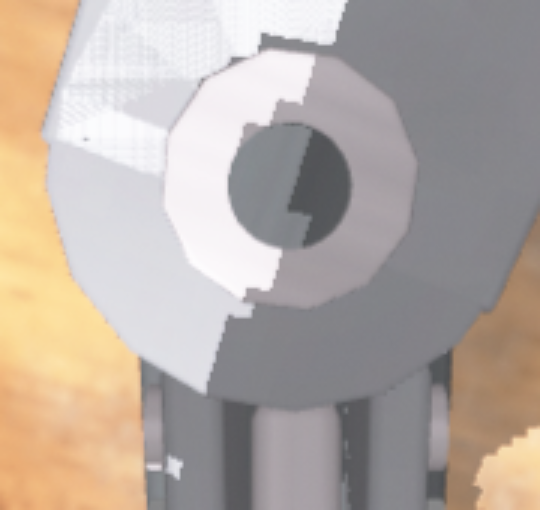

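Request:
{"api": "move_arm", "payload": {
  "linear": [
    [0,0,0],
    [0,0,0],
    [0,0,0],
    [0,0,0]
  ],
  "twist": [
    [0,0,0],
    [0,0,0],
    [0,0,0],
    [0,0,0]
  ],
  "grip": 0.75
}}

```text
time: 8.67
eef_pos: [0.6063, 0.1634, 0.0361]
tcp_rot: [0.989, 0.15, 0.005, -0.0]
contact_force: [0.1, 0.4, -0.5]
opening: 0.75
```

```bash
python3 - <<'E'
from h import *
goto(.602,.1625,.12,17.3)
import pickle
c=cam('wrist');cv2.imwrite('pics/w10.png',c['img']);pickle.dump(c,open('w10.pkl','wb'));
E
```

```text
t 8.67 pos [0.6063 0.1634 0.0361] yaw 17.3 F [ 0.1  0.4 -0.5] op 0.75
shift [-0.0043 -0.0009  0.0839] twist [-0.1  0.6 -0. ]
```

View pics/w10.png

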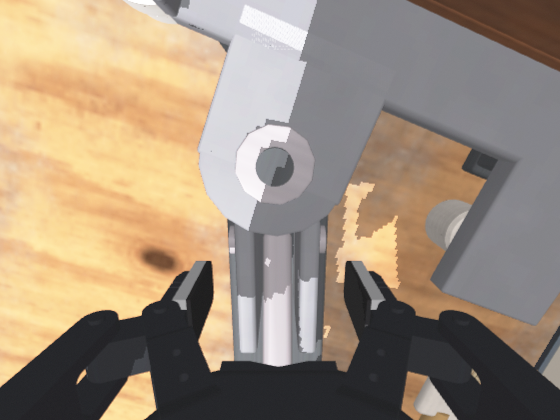

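Request:
{"api": "move_arm", "payload": {
  "linear": [
    [-0.003,0,0.02],
    [-0.001,0,0.03],
    [0,0,0.04],
    [0,0,0.04],
    [-0.02,0,0.02],
    [-0.02,-0.005,0],
    [0,0,0]
  ],
  "twist": [
    [0,0.3,0],
    [0,0.3,0],
    [0,0,0],
    [0,0,0],
    [0,0,0],
    [0,0,0],
    [0,0,0]
  ]
}}

```text
time: 9.3
eef_pos: [0.5609, 0.1582, 0.1943]
tcp_rot: [0.989, 0.15, 0.002, -0.001]
contact_force: [0.9, 0.7, -0.5]
opening: 0.748
```

```bash
python3 - <<'E'
from h import *
goto(.55,.15,.12,17.3)
import pickle
c=cam('wrist');cv2.imwrite('pics/w11.png',c['img']);pickle.dump(c,open('w11.pkl','wb'));
E
```

```text
t 9.3 pos [0.5609 0.1582 0.1943] yaw 17.28 F [ 0.9  0.7 -0.5] op 0.748
shift [-0.0109 -0.0082 -0.0743] twist [-0.14  0.18  0.02]
```

View pics/w11.png

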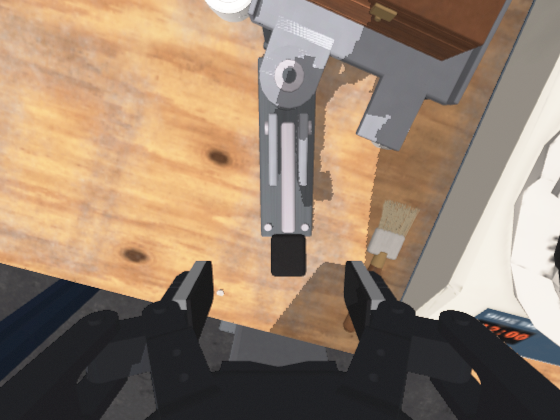

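```bash
python3 - <<'E'
from h import *
import pickle
c=pickle.load(open('w11.pkl','rb'))
cv2.imwrite('pics/w11a.png',cv2.resize(c['img'][40:285,240:340],None,fx=2.4,fy=2.4,interpolation=cv2.INTER_CUBIC))
cv2.imwrite('pics/w11b.png',cv2.resize(c['img'][190:285,240:340],None,fx=6,fy=6,interpolation=cv2.INTER_CUBIC))
E
```

```text
(no output)
```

View pics/w11b.png

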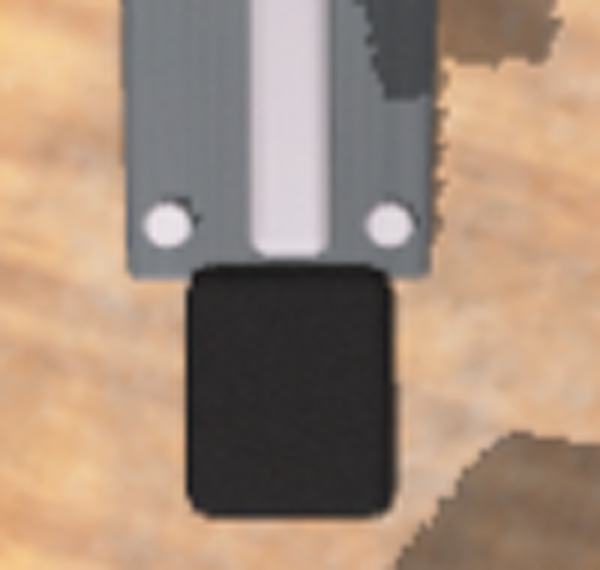

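View pics/w11a.png

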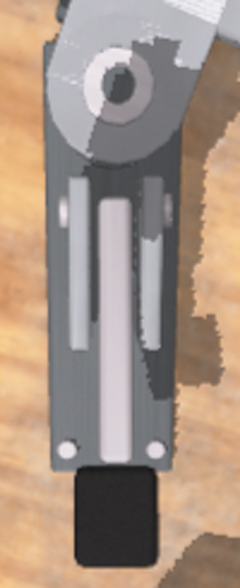

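```bash
python3 - <<'E'
from h import *
import pickle
c=pickle.load(open('w11.pkl','rb'))
b=lambda x,y,z:px2w(c,240+(x+.5)/6-.5,190+(y+.5)/6-.5,z=z)
a=lambda x,y,z:px2w(c,240+(x+.5)/2.4-.5,40+(y+.5)/2.4-.5,z=z)
bl=b(129,278,.008);br=b(430,277,.008);fl=a(45,40,.008)
print(bl,br,fl,np.linalg.norm(bl-br),np.linalg.norm(fl-bl))
d=fl-bl;th=np.arctan2(d[1],d[0]);d2=bl-br;print(np.degrees(th),np.degrees(np.arctan2(-d2[0],d2[1])))
th=np.radians(17.3);D=np.array([np.cos(th),np.sin(th)])
print('saddle from back',(bl+br)[:2]/2+.152*D,'from fl', fl[:2]-.028*D+.028*np.array([D[1],-D[0]]))
p=b(291,391,.0893);print('pad',p,px2w(c,288.5,255),'saddle',p[:2]+.1375*D)
print('boss',a(119,84,.085))
print('boss',a(119,84,.088),'ring ctr')
E
```

```text
[0.51068901 0.16268413 0.008     ] [0.52722108 0.11014358 0.008     ] [0.6814788  0.21539086 0.008     ] 0.05508010892988518 0.17873766158826362
17.15053381074339 17.466372335176416
saddle from back [0.66407869 0.18161483] from fl [0.66307199 0.18033106]
pad [0.5310804 0.1406051 0.0893   ] [0.53079265 0.14013351 0.08886541] saddle [0.66236001 0.18149414]
boss [0.66371068 0.1820157  0.085     ]
boss [0.66327142 0.18197947 0.088     ] ring ctr
```

Request:
{"api": "move_arm", "payload": {
  "linear": [
    [-0.01,-0.006,-0.02],
    [-0.01,-0.006,-0.025],
    [-0.01,-0.006,-0.025],
    [0,0,0],
    [0,0,0],
    [0,0,0]
  ],
  "twist": [
    [0,0.2,0],
    [0,0,0],
    [0,0,0],
    [0,0,0],
    [0,0,0],
    [0,0,0]
  ],
  "grip": 0
}}

```text
time: 9.85
eef_pos: [0.5369, 0.1406, 0.1253]
tcp_rot: [0.989, 0.15, 0.006, -0.001]
contact_force: [0.2, 0.0, 0.4]
opening: 0.001
```

```bash
python3 - <<'E'
from h import *
goto(.531,.1402,.1,17.3)
E
```

```text
t 9.85 pos [0.5369 0.1406 0.1253] yaw 17.22 F [0.2 0.  0.4] op 0.001
shift [-0.0059 -0.0004 -0.0253] twist [-0.27  0.67  0.08]
```

Request:
{"api": "move_arm", "payload": {
  "linear": [
    [-0.005,0,-0.012],
    [-0.003,0,-0.01],
    [0,0,0]
  ],
  "twist": [
    [-0.2,0.6,0],
    [0,0.2,0],
    [0,0,0]
  ]
}}

```text
time: 10.1
eef_pos: [0.5325, 0.1414, 0.105]
tcp_rot: [0.989, 0.15, 0.002, -0.001]
contact_force: [-0.2, 0.2, -0.2]
opening: -0.003
```

```bash
python3 - <<'E'
from h import *
goto(.530,.1402,.1,17.3)
E
```

```text
t 10.1 pos [0.5325 0.1414 0.105 ] yaw 17.23 F [-0.2  0.2 -0.2] op -0.003
shift [-0.0025 -0.0012 -0.005 ] twist [-0.1   0.21  0.07]
```

Request:
{"api": "move_arm", "payload": {
  "linear": [
    [-0.003,-0.001,-0.006],
    [-0.001,0,-0.006],
    [-0.001,0,-0.006],
    [-0.001,0,-0.006]
  ],
  "twist": [
    [0,0.2,0],
    [0,0.1,0],
    [0,0.1,0],
    [0,0.1,0]
  ]
}}

```text
time: 10.43
eef_pos: [0.5288, 0.1406, 0.0828]
tcp_rot: [0.989, 0.15, -0.0, -0.001]
contact_force: [-2.4, -1.4, 6.5]
opening: 0.0
```

```bash
python3 - <<'E'
from h import *
goto(.528,.1395,.07,17.3)
E
```

```text
t 10.43 pos [0.5288 0.1406 0.0828] yaw 17.3 F [-2.4 -1.4  6.5] op 0.0
shift [-0.0008 -0.0011 -0.0128] twist [-0.06 -0.04 -0.  ]
```

Request:
{"api": "move_arm", "payload": {
  "linear": [
    [-0.002,-0.001,-0.007],
    [-0.002,-0.001,-0.007],
    [-0.002,-0.001,-0.007]
  ],
  "twist": [
    [0,0,0],
    [0,0,0],
    [0,0,0]
  ]
}}

```text
time: 10.68
eef_pos: [0.5257, 0.1394, 0.0644]
tcp_rot: [0.989, 0.149, 0.003, -0.002]
contact_force: [-0.7, 2.7, 5.1]
opening: 0.0
```

```bash
python3 - <<'E'
from h import *
goto(.5245,.138,.054,17.3)
E
```

```text
t 10.68 pos [0.5257 0.1394 0.0644] yaw 17.19 F [-0.7  2.7  5.1] op 0.0
shift [-0.0012 -0.0014 -0.0104] twist [-0.32  0.35  0.11]
```

Request:
{"api": "move_arm", "payload": {
  "linear": [
    [-0.002,-0.001,-0.007],
    [-0.001,0,-0.006],
    [-0.001,0,-0.004]
  ],
  "twist": [
    [-0.2,0.2,0],
    [0,0,0],
    [0,0,0]
  ]
}}

```text
time: 10.93
eef_pos: [0.5254, 0.1394, 0.053]
tcp_rot: [0.989, 0.149, 0.004, -0.001]
contact_force: [-13.8, -3.6, 32.0]
opening: -0.002
```

```bash
python3 - <<'E'
from h import *
goto(.5245,.138,.054,17.3)
E
```

```text
t 10.93 pos [0.5254 0.1394 0.053 ] yaw 17.18 F [-13.8  -3.6  32. ] op -0.002
shift [-0.0009 -0.0014  0.001 ] twist [-0.21  0.47  0.12]
```

Request:
{"api": "move_arm", "payload": {
  "linear": [
    [-0.001,0,-0.0015]
  ],
  "twist": [
    [0,0.2,0]
  ]
}}

```text
time: 11.02
eef_pos: [0.5253, 0.1394, 0.0546]
tcp_rot: [0.989, 0.15, 0.002, -0.001]
contact_force: [-4.6, -1.6, 9.6]
opening: -0.0
```

```bash
python3 - <<'E'
from h import *
goto(.5245,.138,.054,17.3)
import pickle
c=cam('scene');cv2.imwrite('pics/s12.png',cv2.resize(c['img'][130:300,200:430],None,fx=3.3,fy=3.3,interpolation=cv2.INTER_CUBIC))
c=cam('wrist');cv2.imwrite('pics/w12.png',c['img']);pickle.dump(c,open('w12.pkl','wb'))
goto(.5245,.138,.054,17.3)
E
```

```text
t 11.02 pos [0.5253 0.1394 0.0546] yaw 17.22 F [-4.6 -1.6  9.6] op -0.0
shift [-0.0008 -0.0014 -0.0006] twist [-0.18  0.26  0.08]
t 11.12 pos [0.5253 0.1394 0.0542] yaw 17.21 F [-6.4 -0.8 15.8] op 0.0
shift [-0.0008 -0.0014 -0.0002] twist [-0.19  0.31  0.09]
```

View pics/s12.png

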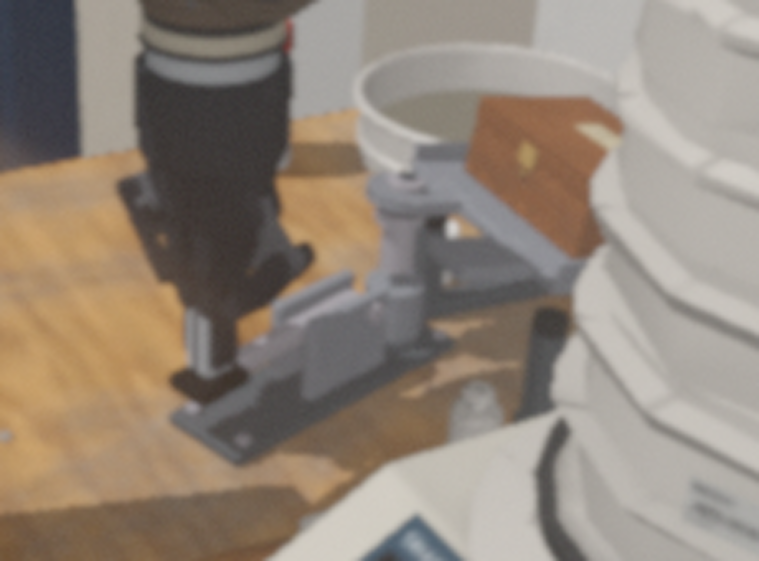

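View pics/w12.png

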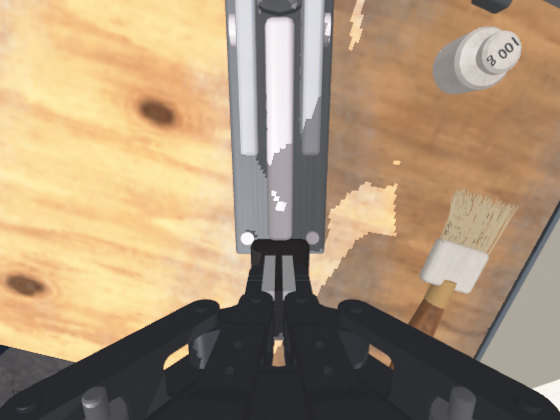

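Request:
{"api": "move_arm", "payload": {
  "linear": [
    [0,0,0.004],
    [0.0005,0,0.005],
    [0.0005,0,0.006],
    [0.001,0,0.006],
    [0.001,0,0.006],
    [0.001,0,0.006],
    [0.001,0,0.006],
    [0.001,0,0.006],
    [0,0,0.008],
    [0,0,0.008],
    [0,0,0.008]
  ],
  "twist": [
    [-0.2,0.2,0],
    [0,0,0],
    [0,0,0],
    [0,0,0],
    [0,0,0],
    [0,0,0],
    [0,0,0],
    [0,0,0],
    [0,0,0],
    [0,0,0],
    [0,0,0]
  ]
}}

```text
time: 12.03
eef_pos: [0.5322, 0.1406, 0.1292]
tcp_rot: [0.989, 0.149, 0.001, -0.001]
contact_force: [-0.2, -0.1, -0.4]
opening: 0.0
```

```bash
python3 - <<'E'
from h import *
goto(.530,.1402,.105,17.3)
E
```

```text
t 12.03 pos [0.5322 0.1406 0.1292] yaw 17.14 F [-0.2 -0.1 -0.4] op 0.0
shift [-0.0022 -0.0004 -0.0242] twist [-0.13  0.08  0.16]
```

Request:
{"api": "move_arm", "payload": {
  "linear": [
    [0,0,0.03],
    [0,0,0.03],
    [0,0,0]
  ],
  "twist": [
    [0,0,0],
    [0,0,0],
    [0,0,0]
  ]
}}

```text
time: 12.28
eef_pos: [0.5303, 0.1402, 0.1914]
tcp_rot: [0.989, 0.149, -0.002, -0.001]
contact_force: [1.1, -0.2, 0.3]
opening: 0.0
```

```bash
python3 - <<'E'
from h import *
goto(.530,.1402,.105,17.3)
import pickle
c=cam('wrist');cv2.imwrite('pics/w13.png',c['img']);pickle.dump(c,open('w13.pkl','wb'))
cv2.imwrite('pics/w13b.png',cv2.resize(c['img'][20:300,200:360],None,fx=2.1,fy=2.1,interpolation=cv2.INTER_CUBIC))
E
```

```text
t 12.28 pos [0.5303 0.1402 0.1914] yaw 17.13 F [ 1.1 -0.2  0.3] op 0.0
shift [-0.0003  0.     -0.0864] twist [-0.08 -0.19  0.17]
```

View pics/w13.png

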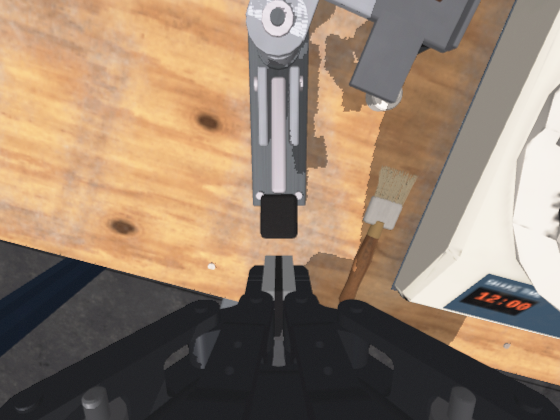

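View pics/w13b.png

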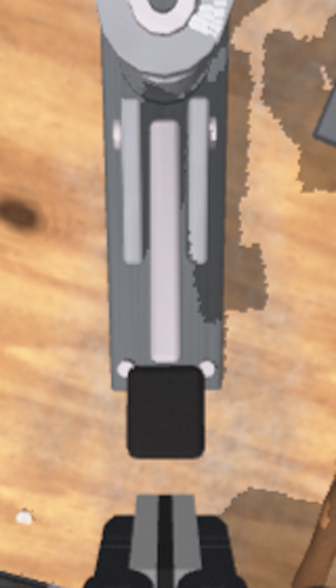

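```bash
python3 - <<'E'
from h import *
import pickle
c=pickle.load(open('w13.pkl','rb'))
b=lambda x,y,z:px2w(c,200+(x+.5)/2.1-.5,20+(y+.5)/2.1-.5,z=z)
bl=b(112,389,.008);br=b(220,389,.008);d2=bl-br
th=np.arctan2(-d2[0],d2[1]);print(bl,br,np.linalg.norm(d2),np.degrees(th))
th=np.radians(17.3);D=np.array([np.cos(th),np.sin(th)]);print('saddle from back',(bl+br)[:2]/2+.152*D)
print('pad depth',px2w(c,279,216),px2w(c,279,205),px2w(c,279,230))
print('tongue',px2w(c,257,30),px2w(c,285,50),px2w(c,277,30),'boss',b(161,0,.088))
p=b(166,412,.0893);print(p,p[:2]+.1375*D)
print('square tongue',px2w(c,400,60),px2w(c,365,80))
o=pickle.load(open('w11.pkl','rb'));print('prev tongue',px2w(o,270,85),px2w(o,300,95), 'pad',px2w(o,288,255))
E
```

```text
[0.51082556 0.1625409  0.008     ] [0.52683198 0.11058714 0.008     ] 0.0543635754316474 17.123530654192606
saddle from back [0.66395241 0.181765  ]
pad depth [0.53060746 0.14000776 0.0893872 ] [0.53862713 0.14247912 0.08695735] [0.52072719 0.13696375 0.09347621]
tongue [0.65287227 0.19367034 0.08262458] [0.64665734 0.17136276 0.08262505] [0.65590756 0.18006923 0.08691778] boss [0.66137446 0.18215634 0.088     ]
[0.53058894 0.14018019 0.0893    ] [0.66186855 0.18106923]
square tongue [0.66454072 0.09136162 0.08263133] [0.6450389  0.11022233 0.08246102]
prev tongue [0.65321603 0.19348774 0.08251772] [0.65326767 0.17018432 0.08205841] pad [0.53066864 0.14053299 0.08886579]
```

Request:
{"api": "move_arm", "payload": {
  "linear": [
    [0,0,-0.03],
    [-0.002,0,-0.03],
    [-0.002,0,-0.018],
    [-0.002,0,-0.004],
    [0,0,0]
  ],
  "twist": [
    [0,0,0],
    [0,0,0],
    [0,0.3,0],
    [0,0.3,0],
    [0,0,0]
  ]
}}

```text
time: 12.75
eef_pos: [0.5213, 0.1396, 0.1041]
tcp_rot: [0.989, 0.149, -0.008, -0.002]
contact_force: [-0.2, 0.4, 1.0]
opening: -0.004
```

```bash
python3 - <<'E'
from h import *
goto(.530,.14,.1,17.3)
E
```

```text
t 12.75 pos [0.5213 0.1396 0.1041] yaw 17.13 F [-0.2  0.4  1. ] op -0.004
shift [ 0.0087  0.0004 -0.0041] twist [-0.04 -0.98  0.18]
```

Request:
{"api": "move_arm", "payload": {
  "linear": [
    [0.004,0,0.003],
    [0.004,0,0],
    [0,0,0]
  ],
  "twist": [
    [0,-0.5,0],
    [0,-0.4,0],
    [0,0,0]
  ]
}}

```text
time: 13.0
eef_pos: [0.5298, 0.1396, 0.1078]
tcp_rot: [0.989, 0.149, -0.0, -0.0]
contact_force: [0.2, 0.9, 0.4]
opening: -0.002
```

```bash
python3 - <<'E'
from h import *
goto(.530,.14,.1,17.3)
E
```

```text
t 13.0 pos [0.5298 0.1396 0.1078] yaw 17.13 F [0.2 0.9 0.4] op -0.002
shift [ 0.0002  0.0004 -0.0078] twist [-0.03 -0.04  0.17]
```

Request:
{"api": "move_arm", "payload": {
  "linear": [
    [-0.001,0,-0.006],
    [-0.001,0,-0.006],
    [-0.001,0,-0.006],
    [-0.001,0,-0.006],
    [-0.002,-0.0005,-0.007],
    [-0.002,-0.0005,-0.007]
  ],
  "twist": [
    [0,0.1,0],
    [0,0.1,0],
    [0,0.1,0],
    [0,0.1,0],
    [0,0,0],
    [0,0,0]
  ]
}}

```text
time: 13.5
eef_pos: [0.5269, 0.1388, 0.075]
tcp_rot: [0.989, 0.149, 0.002, -0.0]
contact_force: [-0.9, 0.9, 6.7]
opening: -0.005
```

```bash
python3 - <<'E'
from h import *
goto(.5255,.139,.054,17.3)
E
```

```text
t 13.5 pos [0.5269 0.1388 0.075 ] yaw 17.16 F [-0.9  0.9  6.7] op -0.005
shift [-0.0014  0.0002 -0.021 ] twist [-0.05  0.26  0.14]
```

Request:
{"api": "move_arm", "payload": {
  "linear": [
    [-0.002,-0.0005,-0.007],
    [-0.002,-0.0005,-0.007],
    [-0.002,-0.0005,-0.006],
    [-0.001,0,-0.005]
  ],
  "twist": [
    [0,0.1,0],
    [0,0.2,0],
    [0,0.1,0],
    [0,0.1,0]
  ]
}}

```text
time: 13.83
eef_pos: [0.5252, 0.1382, 0.0535]
tcp_rot: [0.989, 0.149, 0.005, -0.001]
contact_force: [-8.3, -2.5, 24.5]
opening: 0.001
```

```bash
python3 - <<'E'
from h import *
goto(.5255,.139,.054,17.3)
E
```

```text
t 13.83 pos [0.5252 0.1382 0.0535] yaw 17.11 F [-8.3 -2.5 24.5] op 0.001
shift [0.0003 0.0008 0.0005] twist [-0.19  0.51  0.19]
```

Request:
{"api": "move_arm", "payload": {
  "linear": [
    [-0.001,0,-0.002],
    [-0.0005,0,-0.002]
  ],
  "twist": [
    [0,0,0],
    [0,0,0]
  ]
}}

```text
time: 14.0
eef_pos: [0.5251, 0.1382, 0.0542]
tcp_rot: [0.989, 0.149, 0.004, -0.001]
contact_force: [-7.6, -1.4, 15.2]
opening: -0.003
```

```bash
python3 - <<'E'
from h import *
import pickle
goto(.5255,.139,.054,17.3)
c=cam('scene');cv2.imwrite('pics/s14.png',cv2.resize(c['img'][130:300,200:430],None,fx=3.3,fy=3.3,interpolation=cv2.INTER_CUBIC));pickle.dump(c,open('s14.pkl','wb'))
c=cam('top');cv2.imwrite('pics/t14.png',cv2.resize(c['img'][50:310,220:400],None,fx=2.3,fy=2.3,interpolation=cv2.INTER_CUBIC));pickle.dump(c,open('t14.pkl','wb'))
c=cam('wrist');cv2.imwrite('pics/w14.png',c['img']);pickle.dump(c,open('w14.pkl','wb'))
goto(.5255,.139,.054,17.3)
t=pickle.load(open('t14.pkl','rb'))
print('pad tongue z',px2w(t,302,150),px2w(t,355,160),px2w(t,302,155), 'before',px2w(pickle.load(open('top0.pkl','rb')),302,150))
E
```

```text
t 14.0 pos [0.5251 0.1382 0.0542] yaw 17.17 F [-7.6 -1.4 15.2] op -0.003
shift [ 0.0004  0.0008 -0.0002] twist [-0.14  0.46  0.13]
t 14.15 pos [0.5251 0.1382 0.0541] yaw 17.17 F [-6.6 -1.3 15.8] op 0.002
shift [ 0.0004  0.0008 -0.0001] twist [-0.14  0.48  0.13]
pad tongue z [0.68054324 0.18184926 0.10723456] [0.66142507 0.09188377 0.10971242] [0.67047969 0.18199785 0.11626638] before [0.68485106 0.18174053 0.08147396]
```

View pics/s14.png

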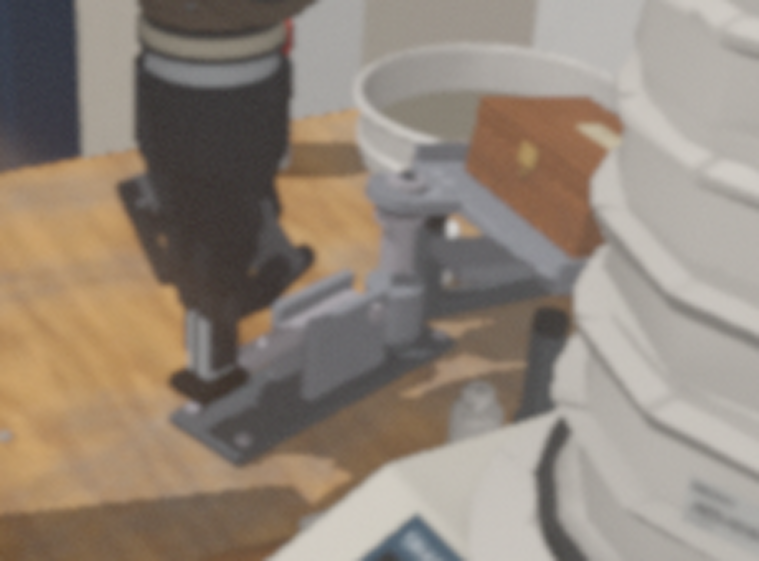

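View pics/t14.png

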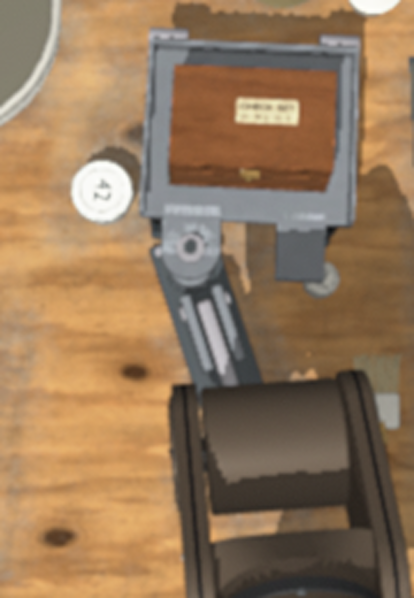

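View pics/w14.png

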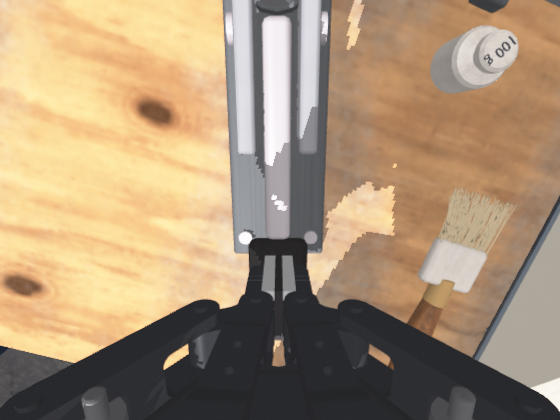

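```bash
python3 -c "
from h import *
print(sign_off()); goto(.525,.138,.054,17.3)"
```

```text
the job is handed in; nothing more can be done
None
the job is handed in; nothing more can be done
```

I set the jack under the round-ended tongue, let go of it, gave the handle one full stroke and let it come back up. I then pressed it fully down again and handed in at 14.15 s while holding it there. The hand-in gives no verdict, so the only results I have are my own checks.

- **Placement:** before the trial stroke, three wrist-camera estimates put the saddle within about 1–2 mm of the tongue's boss. After the stroke, the jack's back edge gave the same position.
- **Between strokes:** depth readings after the trial stroke showed the deck back down and the handle back up (pad top at 89 mm).
- **At hand-in:**
  - The handle was at its stop, with its pad about 46 mm above the table.
  - The push was steady at about 16 N downward, plus about 7 N sideways.
  - The deck was raised about 25 mm where I measured at the tongue.
  - The tin measured where it had been. The case and the weight looked unmoved in the pictures, but I did not measure them.

**What went less well:**
- **Setting down:** I briefly pressed the jack onto the table with about 55 N before opening the fingers. It was also a few millimetres off along the tongue, so I corrected it before letting go.
- **Press force:** at the stop, the two strokes peaked at about 32 N and 25 N, above the suggested 4–8 N.
- **Boss position:** the top and wrist cameras disagreed by up to about 3 mm on where the boss is, but both readings were well inside the allowed distance.

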